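# Jack a sagging tube level and hold it for tacking

### The job

Set the loose brass cap onto the jack's saddle cup so that it sits seated and level, let go of it, then slide the jack along the table until the saddle is centred under the tube's yellow-marked lift point. First give the pump handle one full stroke to settle the work (press it all the way down, then let it come all the way up), then press it fully down again, so that the capped saddle alone holds the tube up level, and finish while still holding the handle down. Do not push the tube or its stand with the robot and leave the other things on the table where they are.

Things in the scene. Friction and masses are not known exactly. Their poses are not given: they have to be found in the camera images.
- cap_mid (a point): The loose brass saddle cap: a round flange 54 mm across and 12 mm thick with a spigot 32 mm across and 11 mm long (its end tapered) on its underside; 23 mm tall in all, 0.12 kg. It starts standing on the table on its spigot. This point is on its axis, half-way up the flange: 17 mm above the spigot's end and 6 mm below the flat top. z up.
- jack: The small red lever jack, loose, about 0.8 kg, free to slide on the table. Origin: centre of the underside of its base plate (235 mm along its x, 94 mm along its y, 12 mm thick). Its x axis points from the black carry fin (x = -85 mm) to the ram with the saddle cup (x = +85 mm); z up. Hinged at x = +35 mm, 55 mm up, is the handle, which reaches back along -x over the base and ends at a yellow paddle. The red housing under the cup is 48 mm across and 68 mm tall.
- cup_rim (a point): Centre of the mouth of the jack's steel saddle cup, level with its rim, on the ram's axis: outside 50 mm across, bore 38 mm across and 14 mm deep, rim 92 mm above the table with the ram down. The cap's spigot goes into the bore and its flange rests on the rim, so that the cap's point then lies 6 mm above this one and its flat top 104 mm above the table. Rises with the ram.
- carry_fin (a point): The jack's black upright carry fin, by which the jack is gripped and slid: 30 mm along the jack's x, 16 mm thick along its y, top 92 mm above the table. This point is on its centre line, 70 mm above the table. Axes as the jack's.
- paddle_top (a point): Centre of the top face of the yellow paddle at the end of the jack's handle, the place to press: 36 mm along the handle, 44 mm across. 77 mm from the hinge; about 100 mm above the table when the handle is up and about 62 mm when fully down, where it is level. z is the paddle's normal.
- paddle: The same yellow paddle as a body, origin at its middle (it is 14 mm thick).
- jack_handle (a joint): Angle of the jack's handle, rad: 0 is fully up (sprung, it returns there by itself when let go), 0.5 fully down against a stop. The ram rises 50 mm per rad, so 25 mm in all, with no ratchet: the ram sinks again when the handle rises. Pressing down at the paddle takes 2 to 5 N free and about 7 to 12 N with the tube's weight on the saddle.
- stand: The fixed post stand: base 120 x 120 x 12 mm, post 32 mm across and 342 mm tall on the origin (centre of the base's underside). It carries the hinged square tube, 40 x 40 mm, which reaches from the post along the stand's -y: its hinge is at y = -30 mm, 161 mm up, its end 285 mm from the post's axis. The tube's weight is about 1 kg.
- tube (a joint): Angle of the hinged tube, rad: 0 is sagging on its stop, 0.059 level, more is higher. It falls back under its own weight. A full stroke of the jack under the lift point brings it to about level.
- lift_point (a point): The marked lift point: centre of the flat underside of the yellow lift pad, a puck 36 mm across and 12 mm thick fixed under the tube, 190 mm from the tube's hinge, with a yellow band painted round the tube right above it (the dark puck nearer the post is not the lift point). It is about 118 mm above the table while the tube sags, some 14 mm above the top of a seated cap with the ram down. It moves less than 3 mm sideways as the tube rises.
- spacer: Bystander: steel spacer ring, 52 mm across, 22 mm tall, 28 mm hole; not the cap. Leave it alone.
- tip_jar: Bystander: clear screw jar with a blue cap, 48 mm across, 50 mm tall. Leave it alone.
- chip_hammer: Bystander: hammer lying on the table. Leave it alone.
- wire_brush: Bystander: brush lying on the table. Leave it alone.
- square: Bystander: blue L-shaped steel square, 90 mm legs, 16 mm thick, lying flat. Leave it alone.
- can: Bystander: tin can, 90 mm across, 120 mm tall. Leave it alone.
- offcut: Bystander: steel offcut 120 x 50 x 30 mm. Leave it alone.
Things that resemble listed ones, but are neither listed nor needed, are in the scene too. What is shaped like the part that bears cap_mid but orange or turquoise is not meant.

How it is judged:
On the way, in this order (a step that is already met when the one before it is completed fails the run):
1. the cap sits seated and level on the saddle cup, let go, with the jack not yet under the lift point (horizontal distance between cap_mid and cup_rim below 0.006 m and z of cap_mid in the frame of cup_rim between 0.003 and 0.0085 m and angle between the z axis of cap_mid and the z axis of cup_rim, either way round below 0.07 rad and contact force between each of the arm, the fingers and cap below 0.2 N and horizontal distance between cup_rim and lift_point above 0.03 m), for 0.2 s.
2. the capped saddle stands centred (within 12 mm) under the lift point, handle up, tube not lifted (horizontal distance between cap_mid and cup_rim below 0.006 m and z of cap_mid in the frame of cup_rim between 0.003 and 0.0085 m and angle between the z axis of cap_mid and the z axis of cup_rim, either way round below 0.07 rad and horizontal distance between cup_rim and lift_point below 0.012 m and angle between jack's own z axis and vertical below 0.06 rad and height (world z) of jack below 0.005 m and value of joint jack_handle below 0.1 rad and value of joint tube below 0.01 rad and linear speed of jack below 0.02 m/s), for 0.2 s.
3. first stroke: handle down and tube raised on the capped saddle (horizontal distance between cap_mid and cup_rim below 0.006 m and z of cap_mid in the frame of cup_rim between 0.003 and 0.0085 m and angle between the z axis of cap_mid and the z axis of cup_rim, either way round below 0.07 rad and horizontal distance between cup_rim and lift_point below 0.012 m and angle between jack's own z axis and vertical below 0.06 rad and height (world z) of jack below 0.005 m and value of joint jack_handle above 0.43 rad and value of joint tube above 0.042 rad and contact force between cap and stand above 1.5 N), for 0.1 s.
4. handle back up and tube down (value of joint jack_handle below 0.1 rad and value of joint tube below 0.01 rad), for 0.1 s.
At the end, for the whole second after the job is handed in: Robot still presses the paddle (over 1 N), handle over 0.43 rad; only the seated, level cap carries the tube (over 1.5 N) at 0.042 to 0.085 rad; saddle within 12 mm of the lift point; robot off tube, stand and cap; jack flat, all at rest; other things within 30 mm of their starts (all of step 3 and value of joint tube below 0.085 rad and contact force between any of the fingers, the arm and paddle above 1 N and contact force between each of the arm, the fingers and stand below 0.5 N and contact force between each of the arm, the fingers and cap below 0.5 N and velocity of joint tube below 0.05 rad/s and linear speed of jack below 0.02 m/s and distance of each of spacer, tip_jar, chip_hammer, wire_brush, square, can, offcut from where it was at the start of the episode below 0.03 m); the arm keeps its last pose, push and grip.
It fails at once if the robot pushes the tube or stand (over 3 N) (contact force between any of the arm, the fingers and stand above 3 N).
It fails at once if a bystander is moved more than 30 mm (distance of any of spacer, tip_jar, chip_hammer, wire_brush, square, can, offcut from where it was at the start of the episode above 0.03 m).
It also fails if it takes over 72 s, if anything falls off the work surface, if the arm or the gripper's body presses on something with over 40 N, if the wrist force passes 120 N, or if a joint passes its speed limit or range.

### The arm

A 6-joint arm with a two-finger parallel gripper is mounted at the origin on the work surface. World frame = base frame: x ahead of the robot, y to its left, z up, the work surface at z = 0. Lengths are in m, angles in rad, forces in N, time in s.
With the tool pointing down it reaches from about 0.35 to 0.775 m from the base axis. Payload 5.5 kg.
Tool frame: the origin (TCP) lies midway between the tips of the shut fingers; the grasp point (between the pads) lies 19 mm behind it; z points along the fingers, y is the direction in which the jaws open and shut (so a half turn about z gives the same grasp; the last joint's range is limited). The gripper opens to 85 mm and grips with 20 to 120 N. Pads are 22 mm wide; open, the fingers measure 114 mm over their backs; the gripper's body (76 mm by 85 mm) begins 54 mm behind the grasp point. The pads swing forward as they close: fully open they stand 13 mm farther back than shut.
Start: joints at [-0.14, 0.313, 0.046, 1.304, 0, 1.431], TCP at [0.575, -0, 0.199] pointing down, gripper open.
Joint ranges: [-2.76, 2.76], [-0.86, 1.69], [-1.03, 1.26], [-2.2, 2.34], [-1.47, 1.5], [-3.14, 3.14]. Speed limits (rad/s): [2.57, 2.57, 3.14, 3.14, 3.14, 3.14].

### API

Orientations are given as a unit quaternion [w, x, y, z].
In Python, from workcell import env gives the robot as it stands.
- The arm moves only by the shell command python3 -m pendant 'ROWS' [FORCE]. ROWS is JSON, a list of rows, each a list of 3 entries, a list of its own where there are three numbers: the shift along the tool's x, y, z each as a share of 20 mm, from -1 to 1, then the turn about the tool's z as a share of 6 degrees, from -1 to 1, then the closure, from -1 (fully open) to 1 (shut). In form: [[[tx, ty, tz], turn, claw], ...]. A call has 1 to 12 rows; each row shifts and turns the commanded pose from where the row before left it, along the tool's axes as they then stand; what a row does not reach is not made up. A row lasts 1/8 s, in which the tool goes at most 62.5 mm and 10.7 degrees, less where a joint would pass 70% of its speed; a pose out of reach is approached as far as the arm can. A call with a number of a shift or a turn outside -1 to 1 is refused whole. A call with a gripper value outside its range is refused whole. The fingers move at their own pace and stop on an object; FORCE is the grip in N (left out, the last holds). Time passes only in rows, so rows that do not move let the fingers close. It gives the time, the measured TCP pose, the force and the opening at its end, in the units of the state.
- env.get_state(): the state, without advancing time (a new reading comes with each control period).
- env.read_camera(name): name is "scene" or "side" or "wrist"; returns a dict with "color" (420x560x3 uint8, blue, green, red), "mtx" (3x3 intrinsics, pixels), "k1" (the pictures are not rectified: a ray, as slopes to the right and down, at radius r is drawn at 1 + k1 r^2 times it, then the intrinsics apply), "view" (4x4, takes a point from world to camera coordinates). Camera axes: x right, y down, z forward; pixel columns grow to the right and rows downward; lengths in m; the calibration is good to about 2 mm. A picture is of the moment at which its call begins. There is no depth.
- env.hand_in(): hands the job in, once; it reports no verdict.
Trained networks look in the newest picture that a camera, given by its name, has taken for a name from the list of things; names that differ only in an ending like _2 or _b are one class to them, and where a whole thing is asked for, a point or a joint stands for the part that bears it (a point fixed in the world has none). Each returns a list of dicts, best first, with "p" (0 to 1); they miss things now and then, are a little off and sometimes report something else, mostly with a low value. They report only what shows in the picture. A call takes as long as a camera call. They do not tell look-alikes from the thing itself.
- env.boxes_of(camera, thing): "location" ([column, row] in pixels, amid what is visible of it).
- env.cut_out(camera, thing): "region" (420x560 bool, what is visible of it) and "location" ([column, row] in pixels, amid what is visible of it).
The state is a dict: "clock": time; "joint_pos": joint angles; "qvel": joint speeds; "tau": joint torques, N m; "tcp_pos": TCP position; "orientation": TCP orientation; "wrist_force": force on the tool from outside, world axes, zero at the start; "ft_torque": the same for the moment, N m; "finger_gap": finger opening in m.
Only numpy, scipy, OpenCV 4.12 (cv2) and the standard library are available. Lean on these libraries where they do the work, as an engineer would, in place of code of your own. Each camera call takes 0.05 s, during which the arm holds its last target.

## Working session

There is one attempt and no reset: what is moved stays moved. The work goes in short steps, Python scripts to look and compute and a shell command to move; the robot and the scene stay as the last step left them, time stands still between calls to the robot, and variables do not carry over. Pictures are saved under pics/ and viewed, and the job is handed in when it is done.

```bash
ls; mkdir -p pics; cat > h.py <<'E'
import numpy as np, cv2
from workcell import env
def cam(n,save=None,scale=1):
    c=env.read_camera(n)
    if save: cv2.imwrite('pics/'+save,c['color'])
    return c
def ray(c,px):
    K=c['mtx'];k1=c['k1']
    u=np.array([(px[0]-K[0,2])/K[0,0],(px[1]-K[1,2])/K[1,1]])
    v=u.copy()
    for _ in range(30): v=u/(1+k1*(v@v))
    V=c['view'];R=V[:3,:3];t=V[:3,3]
    o=-R.T@t; d=R.T@np.array([v[0],v[1],1.])
    return o,d
def atz(c,px,z):
    o,d=ray(c,px); return o+d*(z-o[2])/d[2]
def proj(c,P):
    P=np.asarray(P,float);V=c['view'];q=V[:3,:3]@P+V[:3,3];s=q[:2]/q[2];s=s*(1+c['k1']*(s@s))
    return np.array([c['mtx'][0,0]*s[0]+c['mtx'][0,2],c['mtx'][1,1]*s[1]+c['mtx'][1,2]])
def tri(obs):
    A=np.zeros((3,3));b=np.zeros(3)
    for c,px in obs:
        o,d=ray(c,px);d/=np.linalg.norm(d);M=np.eye(3)-np.outer(d,d);A+=M;b+=M@o
    X=np.linalg.solve(A,b)
    return X,[np.linalg.norm(proj(c,X)-px) for c,px in obs]
E
python3 - <<'E'
from h import *
np.set_printoptions(precision=3,suppress=True)
for n in ['scene','side','wrist']:
    c=cam(n,n+'0.png'); print(n,c['mtx'][0],c['k1']);o,d=ray(c,(280,210));print(o,d)
    for t in ['cap_mid','jack','cup_rim','carry_fin','paddle_top','paddle','stand','lift_point','spacer','tip_jar','chip_hammer','wire_brush','square','can','offcut']:
        print(t,[(round(b['p'],2),np.round(b['location']).tolist()) for b in env.boxes_of(n,t)][:4])
s=env.get_state();print(s)
E
```

```text
pics
scene [540.893   0.    275.188] 0.0016102093991387833
[ 1.589 -0.055  1.429] [-0.622  0.072 -0.78 ]
cap_mid [(0.58, [338.0, 222.0]), (0.5, [351.0, 188.0]), (0.43, [316.0, 168.0])]
jack [(0.67, [208.0, 234.0])]
cup_rim [(0.78, [201.0, 242.0])]
carry_fin [(0.55, [203.0, 234.0])]
paddle_top [(0.55, [202.0, 209.0])]
paddle [(0.49, [204.0, 208.0])]
stand [(0.68, [351.0, 240.0])]
lift_point [(0.61, [308.0, 238.0])]
spacer [(0.69, [146.0, 222.0]), (0.55, [362.0, 208.0])]
tip_jar [(0.67, [308.0, 241.0]), (0.62, [328.0, 203.0])]
chip_hammer [(0.7, [125.0, 266.0]), (0.47, [411.0, 196.0])]
wire_brush [(0.9, [381.0, 183.0]), (0.34, [418.0, 230.0])]
square [(0.81, [190.0, 280.0])]
can [(0.96, [418.0, 230.0])]
offcut [(0.57, [411.0, 195.0])]
side [446.113   0.    272.822] -0.037397048658055466
[-0.153  0.697  0.824] [ 0.578 -0.554 -0.599]
cap_mid [(0.68, [288.0, 328.0]), (0.64, [209.0, 278.0]), (0.58, [228.0, 321.0]), (0.56, [188.0, 308.0])]
jack [(0.95, [328.0, 212.0])]
cup_rim [(0.74, [315.0, 177.0])]
carry_fin [(0.64, [332.0, 208.0])]
paddle_top []
paddle [(0.41, [341.0, 195.0])]
stand [(0
[... 651 characters left out ...]
[210.0, 352.0])]
paddle [(0.65, [210.0, 352.0])]
stand [(0.9, [462.0, 99.0])]
lift_point [(0.89, [465.0, 97.0])]
spacer [(0.21, [462.0, 95.0])]
tip_jar []
chip_hammer []
wire_brush []
square [(0.61, [367.0, 327.0]), (0.3, [210.0, 350.0])]
can []
offcut []
{'clock': 2.4, 'joint_pos': array([-0.14 ,  0.313,  0.046,  1.304, -0.   ,  1.431]), 'qvel': array([-0.   ,  0.001, -0.001,  0.   ,  0.   ,  0.001]), 'tau': array([  0.   , -48.046,  29.881,   0.   ,  -0.   ,   0.   ]), 'tcp_pos': array([ 0.575, -0.   ,  0.199]), 'orientation': array([0.   , 0.707, 0.707, 0.   ]), 'wrist_force': array([-0.037,  0.142,  0.252]), 'ft_torque': array([ 0.011,  0.05 , -0.03 ]), 'finger_gap': 0.08557547156822248}
```

View pics/scene0.png

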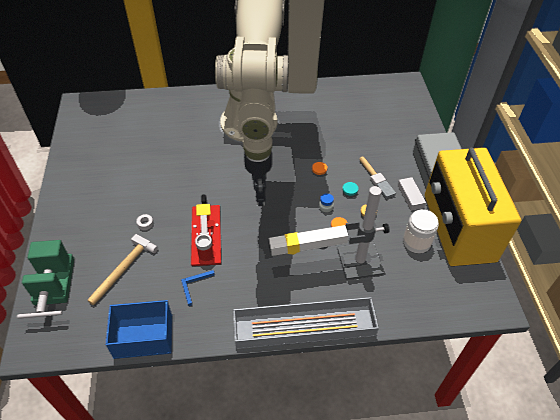

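View pics/side0.png

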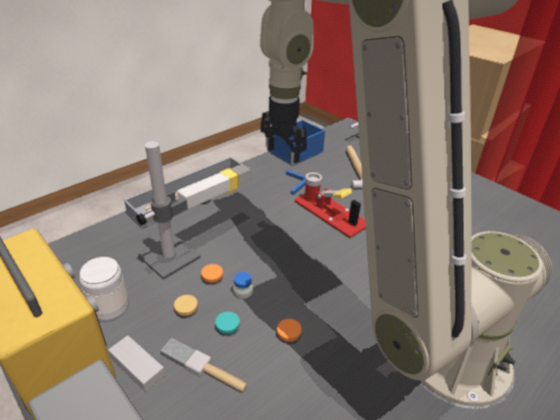

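View pics/wrist0.png

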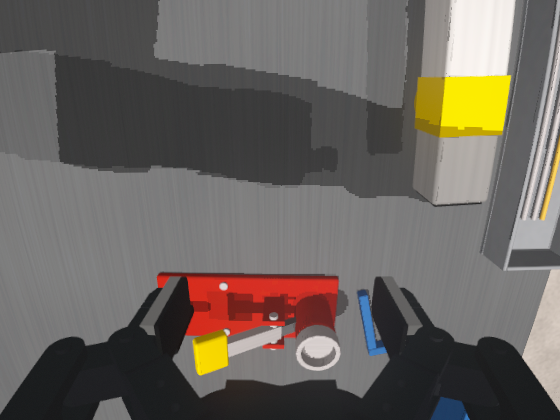

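```bash
python3 - <<'E'
from h import *
np.set_printoptions(precision=3,suppress=True)
c=cam('side');s=cam('scene');w=cam('wrist')
def show(l,n): 
    for b in l[:4]: print(n,round(b['p'],2),np.round(b['location'],1))
S=env.cut_out('side','cap_mid')
for b in S:
    m=b['region'];print('capside',b['p'],b['location'],m.sum(),c['color'][m].mean(0), atz(c,b['location'],.017))
for cc,n in ((c,'side'),(s,'scene'),(w,'wrist')):
    for t in ['cup_rim','lift_point','carry_fin','paddle_top']:
        for b in env.cut_out(n,t)[:2]:
            z={'cup_rim':.092,'lift_point':.118,'carry_fin':.07,'paddle_top':.1}[t]
            m=b['region'];ys,xs=np.nonzero(m)
            print(n,t,round(b['p'],2),np.round(b['location'],1),(xs.min(),xs.max(),ys.min(),ys.max()),atz(cc,b['location'],z))
im=np.hstack([cv2.resize(c['color'][130:330,130:330],None,fx=2,fy=2,interpolation=2),cv2.resize(c['color'][150:250,270:370],None,fx=4,fy=4,interpolation=2)])
cv2.imwrite('pics/s1.png',im)
im=np.hstack([cv2.resize(s['color'][150:290,260:400],None,fx=2.85,fy=2.85,interpolation=2),cv2.resize(s['color'][180:280,160:260],None,fx=4,fy=4,interpolation=2)[:399]])
cv2.imwrite('pics/s2.png',im)
E
```

```text
capside 0.97 [286.4, 330.8] 427 [ 55.155 103.972 178.92 ] [0.286 0.242 0.017]
capside 0.78 [226.9, 319.6] 442 [175.588 180.9    84.328] [0.397 0.323 0.017]
capside 0.74 [208.9, 277.0] 318 [ 82.236 146.865 228.072] [0.534 0.276 0.017]
capside 0.73 [189.3, 305.7] 388 [120.843 184.773 220.804] [0.487 0.365 0.017]
side cup_rim 0.7 [316.1 180.5] (np.int64(306), np.int64(320), np.int64(174), np.int64(185)) [ 0.592 -0.163  0.092]
side cup_rim 0.18 [169.2 203.9] (np.int64(137), np.int64(250), np.int64(141), np.int64(278)) [0.771 0.236 0.092]
side lift_point 0.7 [215.2 187.1] (np.int64(177), np.int64(250), np.int64(165), np.int64(207)) [0.725 0.112 0.118]
side carry_fin 0.97 [330.4 208.4] (np.int64(295), np.int64(364), np.int64(173), np.int64(237)) [ 0.487 -0.115  0.07 ]
side paddle_top 0.72 [213.7 184.3] (np.int64(177), np.int64(250), np.int64(165), np.int64(208)) [0.762 0.092 0.1  ]
side paddle_top 0.68 [342.1 196.5] (np.int64(333), np.int64(350), np.int64(189), np.int64(198)) [ 0.479 -0.15   0.1  ]
scene cup_rim 0.66 [192.4 277.7] (np.int64(182), np.int64(214), np.int64(270), np.int64(305)
[... 620 characters left out ...]
ne paddle_top 0.48 [203.9 234. ] (np.int64(191), np.int64(221), np.int64(195), np.int64(265)) [ 0.6   -0.172  0.1  ]
wrist cup_rim 0.65 [319.7 347.2] (np.int64(295), np.int64(341), np.int64(324), np.int64(371)) [ 0.619 -0.166  0.092]
wrist lift_point 0.57 [461.4  96.7] (np.int64(414), np.int64(514), np.int64(0), np.int64(206)) [0.714 0.09  0.118]
wrist carry_fin 0.73 [463.2  93.6] (np.int64(413), np.int64(515), np.int64(0), np.int64(206)) [0.742 0.094 0.07 ]
wrist carry_fin 0.6 [260.6 313.9] (np.int64(157), np.int64(340), np.int64(272), np.int64(374)) [ 0.554 -0.139  0.07 ]
wrist paddle_top 0.56 [212.2 351.6] (np.int64(194), np.int64(228), np.int64(331), np.int64(374)) [ 0.504 -0.166  0.1  ]
```

View pics/s1.png

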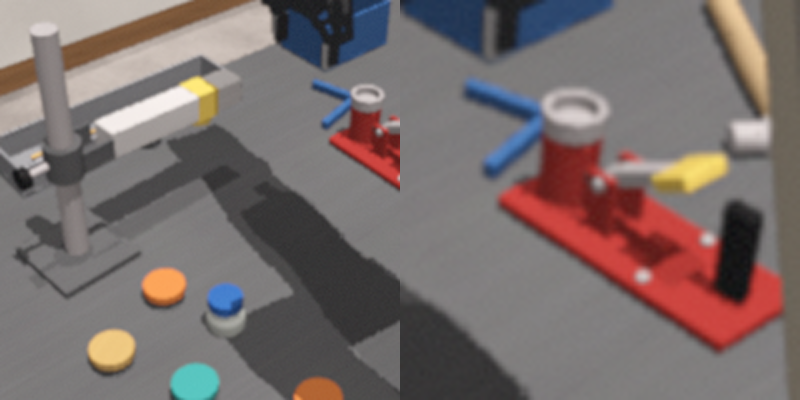

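View pics/s2.png

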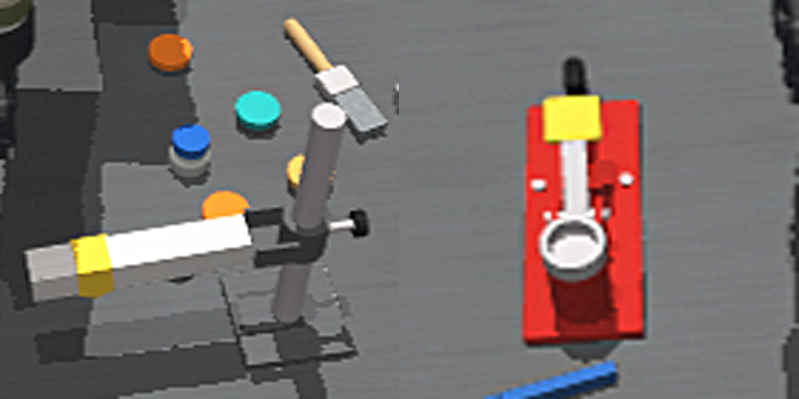

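```bash
python3 - <<'E'
from h import *
np.set_printoptions(precision=4,suppress=True)
c=cam('side');s=cam('scene');w=cam('wrist')
print('cap side top', atz(c,(185.5,303.),.023))
print('cup',tri([(c,(313.75,176.7)),(s,(204,240.7)),(w,(318,348))]), atz(w,(318,348),.092),atz(s,(204,240.7),.092),atz(c,(313.75,176.7),.092))
# fin top
print('fin', tri([(c,(270+345/4,150+208/4)),(s,(160+175/4,180+65/4))]))
print('proj cap in scene', proj(s,atz(c,(185.5,303.),.023)))
for n,cc,(x0,x1,y0,y1) in (('side',c,(190,260,160,210)),('scene',s,(260,350,220,260)),('wrist',w,(400,520,50,150))):
    hsv=cv2.cvtColor(cc['color'],cv2.COLOR_BGR2HSV)
    m=cv2.inRange(hsv,(24,150,100),(35,255,255))[y0:y1,x0:x1]
    ys,xs=np.nonzero(m); print(n,xs.min()+x0,xs.max()+x0,ys.min()+y0,ys.max()+y0,m.sum()/255,xs.mean()+x0,ys.mean()+y0)
    cv2.imwrite('pics/y_%s.png'%n,cv2.resize(cc['color'][y0:y1,x0:x1],None,fx=5,fy=5,interpolation=2))
E
```

```text
cap side top [0.4946 0.3697 0.023 ]
cup (array([ 0.6164, -0.1743,  0.0876]), [np.float64(1.032321312744689), np.float64(0.24034055929709117), np.float64(2.4806432131656893)]) [ 0.6171 -0.1675  0.092 ] [ 0.6195 -0.1732  0.092 ] [ 0.6116 -0.1731  0.092 ]
fin (array([ 0.4422, -0.1709,  0.0915]), [np.float64(0.04387323515280792), np.float64(0.03813824775267634)])
proj cap in scene [368.657  209.2372]
side 235 235 176 176 1.0 235.0 176.0
scene 286 298 232 245 135.0 291.77777777777777 238.82962962962964
wrist 414 510 75 136 5245.0 461.7517635843661 105.13784556720687
```

```bash
python3 -m pendant '[[[1,0,0],0,-1],[[1,-0.3,0],0,-1],[[1,-0.3,0],0,-1],[[1,-0.3,0],0,-1],[[1,-0.3,0],0,-1],[[1,-0.3,0],0,-1],[[1,-0.3,0],0,-1],[[1,-0.3,0],0,-1],[[1,-0.3,0],0,-1],[[1,-0.3,0],0,-1],[[1,-0.3,0],0,-1],[[1,-0.3,0],0,-1]]'
```

```text
clock: 4.85
tcp_pos: [0.5086, 0.2413, 0.1986]
orientation: [0.0, 0.707, 0.707, 0.0]
wrist_force: [-0.1, -0.3, -0.4]
finger_gap: 0.0856
```

View pics/y_side.png

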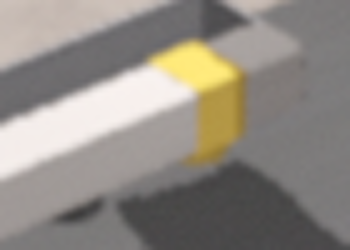

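View pics/y_scene.png

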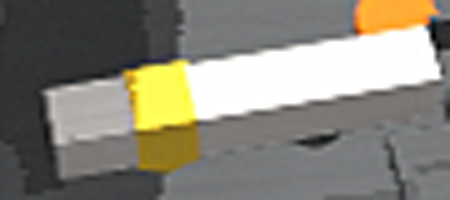

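```bash
python3 - <<'E'
from h import *
np.set_printoptions(precision=4,suppress=True)
w=cam('wrist','w2.png')
print(proj(w,(.4946,.3697,.023)))
for b in env.cut_out('wrist','cap_mid'):
    m=b['region'];print(b['p'],b['location'],m.sum(),w['color'][m].mean(0), atz(w,b['location'],.02))
    if abs(b['location'][1]-proj(w,(.4946,.3697,.023))[1])<40:
        (ctr,ax,an)=cv2.fitEllipse(max(cv2.findContours(m.astype('uint8'),0,1)[0],key=len));print(ctr,ax)
E
```

```text
[264.9066  55.9767]
0.86 [309.5, 163.0] 1965 [ 14.5211 117.601  196.7471] [0.5417 0.2617 0.02  ]
0.81 [170.4, 101.0] 2163 [218.4716 225.2751   7.9991] [0.3953 0.3276 0.02  ]
0.77 [266.8, 58.3] 2377 [114.4851 230.3976 250.0029] [0.4963 0.3679 0.02  ]
(268.37677001953125, 57.04206085205078) (52.01810073852539, 56.39982223510742)
0.74 [89.1, 185.2] 1723 [  3.5084  87.1561 164.7446] [0.2908 0.2377 0.02  ]
```

View pics/w2.png

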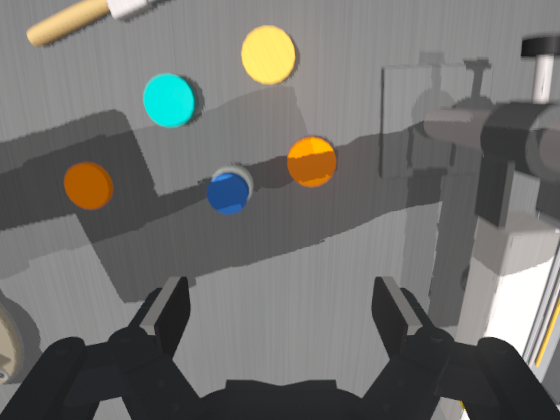

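```bash
python3 -m pendant '[[[1,-0.1,0],0,-1],[[1,-0.1,0],0,-1],[[1,-0.1,0],0,-1],[[1,-0.1,0.5],0,-1],[[1,-0.1,1],0,-1],[[1,-0.1,1],0,-1],[[0.4,0,1],0,-1],[[0,0,1],0,-1],[[0,0,1],0,-1],[[0,0,1],0,-1],[[0,0,0],0,-1]]'
python3 - <<'E'
from h import *
np.set_printoptions(precision=4,suppress=True)
w=cam('wrist','w3.png')
for b in env.cut_out('wrist','cap_mid')[:2]:
    m=b['region'];print(b['p'],b['location'],m.sum(),w['color'][m].mean(0), atz(w,b['location'],.02))
    (ctr,ax,an)=cv2.fitEllipse(max(cv2.findContours(m.astype('uint8'),0,1)[0],key=len));print(ctr,ax,atz(w,ctr,.021))
E
```

```text
clock: 6.32
tcp_pos: [0.4952, 0.3676, 0.0659]
orientation: [-0.001, 0.707, 0.707, -0.002]
wrist_force: [-0.5, -0.7, -0.5]
finger_gap: 0.0859
0.75 [334.6, 339.5] 2907 [  2.9357 123.6357 209.6133] [0.5418 0.2635 0.02  ]
(336.4999084472656, 338.4937438964844) (56.86709213256836, 63.17486572265625) [0.5432 0.2654 0.021 ]
0.71 [40.0, 343.7] 741 [  2.5452  86.6788 163.1012] [0.2803 0.2515 0.02  ]
(42.027862548828125, 343.5928039550781) (22.176593780517578, 49.45580291748047) [0.2834 0.2527 0.021 ]
```

View pics/w3.png

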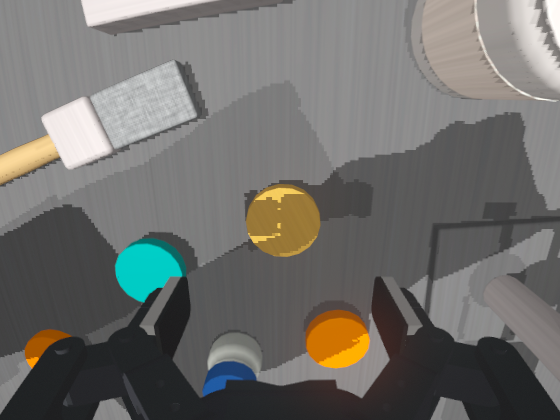

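```bash
python3 - <<'E'
from h import *
np.set_printoptions(precision=4,suppress=True)
w=cam('wrist')
print(atz(w,(283,218.5),.023),proj(w,(.4952,.3676,.066)), w['view'])
E
```

```text
[0.4999 0.373  0.023 ] [275.6239 251.5197] [[ 1.      0.0003  0.0005 -0.4983]
 [ 0.0001 -0.9452  0.3265  0.3493]
 [ 0.0005 -0.3265 -0.9452  0.3777]
 [ 0.      0.      0.      1.    ]]
```

```bash
python3 -m pendant '[[[0.2,0.1,0.8],0,-1],[[0,0,0.8],0,-1],[[0,0,0.8],0,-1],[[0,0,0.6],0,-1],[[0,0,0.12],0,-1],[[0,0,0],0,-0.4]]' 40
python3 - <<'E'
from h import *
w=cam('wrist','w4.png');cam('side','s4.png')
E
```

```text
clock: 7.22
tcp_pos: [0.4991, 0.372, 0.0062]
orientation: [0.0, 0.707, 0.707, -0.0]
wrist_force: [-0.4, 0.1, 0.1]
finger_gap: 0.0696
```

View pics/w4.png

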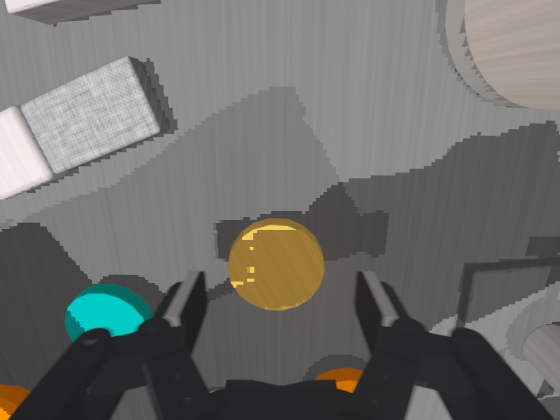

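```bash
python3 - <<'E'
from h import *
np.set_printoptions(precision=4,suppress=True)
w=cam('wrist')
t=env.get_state()['tcp_pos'];print(t)
print(atz(w,(277,263),.023),proj(w,t),[proj(w,t+[dx,dy,.009]) for dx in(-.035,.035) for dy in (-.011,.011)], [proj(w,(.4985,.3755+d,.023)) for d in (-.027,0,.027)])
E
```

```text
[0.4996 0.3723 0.0069]
[0.4989 0.3736 0.023 ] [278.3733 252.1472] [array([218.027 , 276.0366]), array([215.4135, 241.3377]), array([338.6683, 275.934 ]), array([341.0936, 241.2427])] [array([276.3878, 301.9826]), array([276.1602, 259.8277]), array([275.9206, 212.8514])]
```

```bash
python3 - <<'E'
from h import *
c=cv2.imread('pics/s4.png'); 
cv2.imwrite('pics/s4c.png',cv2.resize(c[230:350,110:270],None,fx=5,fy=5,interpolation=2))
s=cam('scene');cv2.imwrite('pics/sc4.png',cv2.resize(s['color'][160:260,300:420],None,fx=6,fy=6,interpolation=2))
E
```

```text
(no output)
```

View pics/s4c.png

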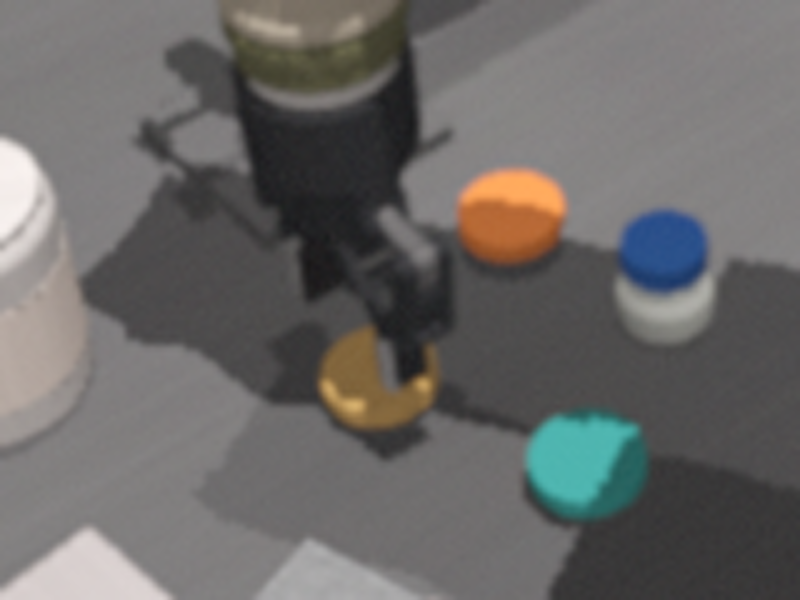

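View pics/sc4.png

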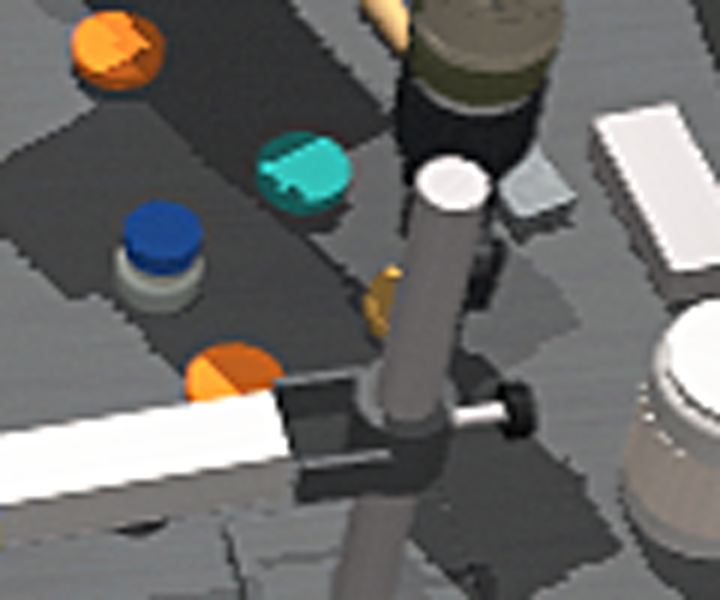

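```bash
python3 - <<'E'
from h import *
np.set_printoptions(precision=4,suppress=True)
c=cam('side')
for px in [(187.5,307.5),(190,307.6),(194,306.5)]:
  o,d=ray(c,px)
  for x in (.465,.457): print(px,o+d*(x-o[0])/d[0])
E
```

```text
(187.5, 307.5) [0.465  0.3813 0.0421]
(187.5, 307.5) [0.457  0.3854 0.0522]
(190, 307.6) [0.465  0.3752 0.0371]
(190, 307.6) [0.457  0.3793 0.0473]
(194, 306.5) [0.465  0.3648 0.0331]
(194, 306.5) [0.457  0.3691 0.0433]
```

```bash
python3 -m pendant '[[[0,0,0],0,-0.36],[[0,0,0],0,-0.36]]' 40
python3 - <<'E'
from h import *
w=cam('wrist','w5.png');c=cam('side')
cv2.imwrite('pics/s5c.png',cv2.resize(c['color'][250:330,150:250],None,fx=6,fy=6,interpolation=2))
E
```

```text
clock: 7.72
tcp_pos: [0.4992, 0.372, 0.0064]
orientation: [0.0, 0.707, 0.707, 0.0]
wrist_force: [0.1, 0.4, -0.3]
finger_gap: 0.0583
```

View pics/w5.png

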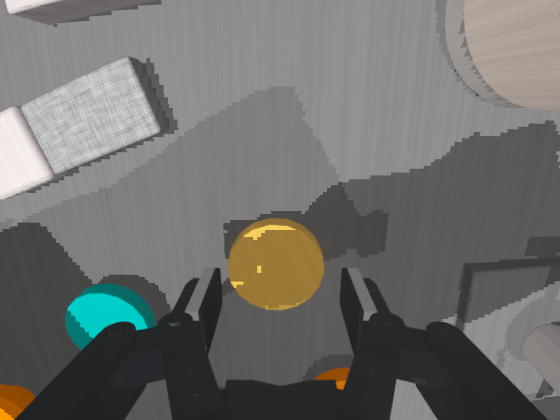

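View pics/s5c.png

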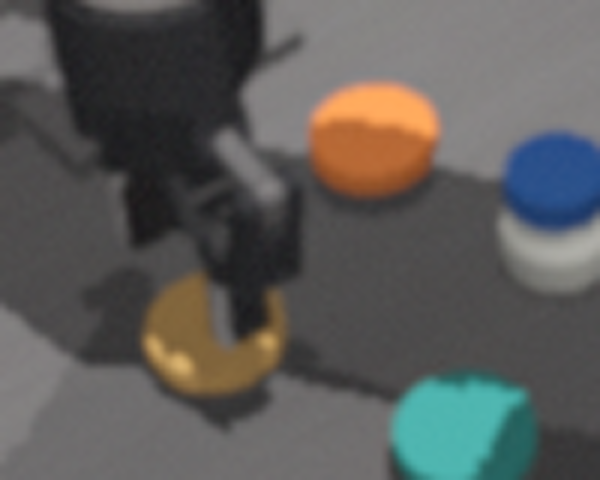

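```bash
python3 -m pendant '[[[0,0,0.3],0,-0.36],[[0,0,0.3],0,-0.36],[[0,0,0],0,-0.36]]' 40
python3 - <<'E'
from h import *
w=cam('wrist','w6.png');c=cam('side')
cv2.imwrite('pics/s6c.png',cv2.resize(c['color'][250:330,150:250],None,fx=6,fy=6,interpolation=2))
E
```

```text
clock: 8.2
tcp_pos: [0.4984, 0.3716, -0.0068]
orientation: [-0.0, 0.707, 0.707, -0.001]
wrist_force: [-0.3, 0.2, 0.1]
finger_gap: 0.058
```

View pics/w6.png

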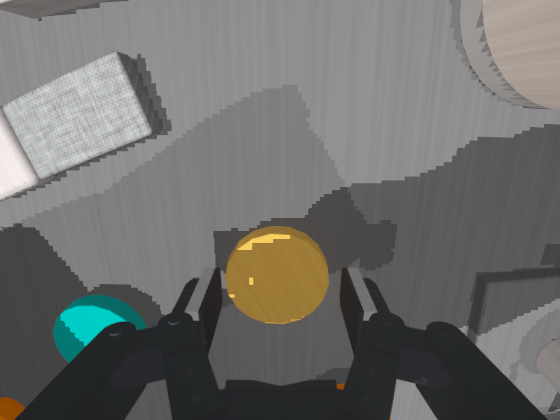

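View pics/s6c.png

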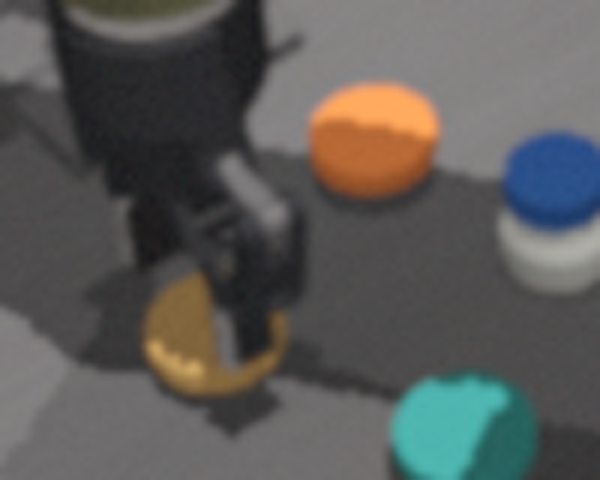

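```bash
python3 -m pendant '[[[0,-0.08,0],0,-0.5],[[0,0,0.4],0,-0.5],[[0,0,0.4],0,-0.5],[[0,0,0.2],0,-0.5],[[0,0,0],0,-0.5]]' 40
python3 - <<'E'
from h import *
w=cam('wrist','w7.png');c=cam('side')
cv2.imwrite('pics/s7c.png',cv2.resize(c['color'][250:330,150:250],None,fx=6,fy=6,interpolation=2))
E
```

```text
clock: 8.93
tcp_pos: [0.497, 0.3717, -0.0265]
orientation: [-0.0, 0.707, 0.707, -0.001]
wrist_force: [-0.5, -0.4, 0.1]
finger_gap: 0.0642
```

View pics/w7.png

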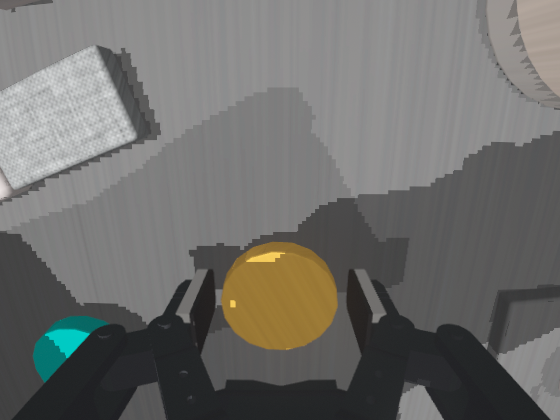

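View pics/s7c.png

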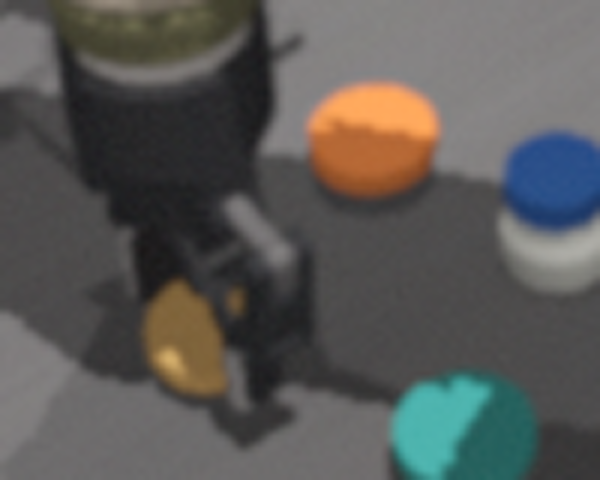

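```bash
python3 -m pendant '[[[0,0,0.3],0,-0.5],[[0,0,0.25],0,-0.5],[[0,0,0],0,-0.5]]' 40
python3 - <<'E'
from h import *
w=cam('wrist','w8.png');c=cam('side')
cv2.imwrite('pics/s8c.png',cv2.resize(c['color'][250:330,150:250],None,fx=6,fy=6,interpolation=2))
E
```

```text
clock: 9.4
tcp_pos: [0.4969, 0.3717, -0.0375]
orientation: [-0.0, 0.707, 0.707, -0.001]
wrist_force: [0.3, 0.7, 0.8]
finger_gap: 0.0644
```

View pics/s8c.png

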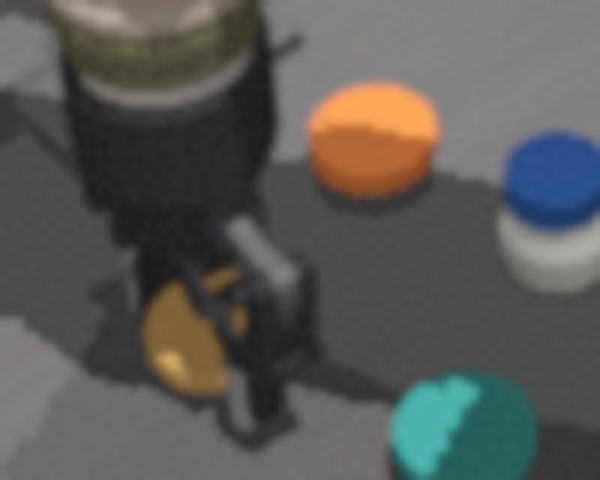

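View pics/w8.png

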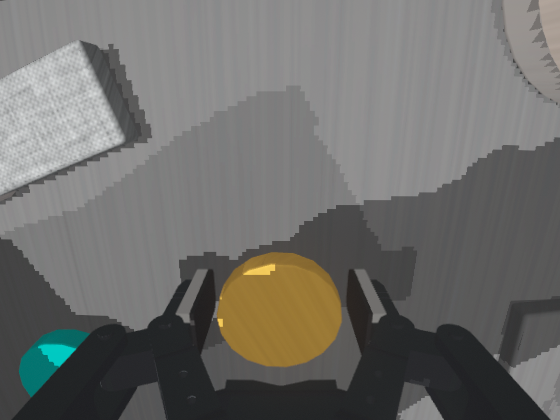

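```bash
python3 -m pendant '[[[0,0,0],0,-0.3],[[0,0,0],0,-0.1],[[0,0,0],0,0.1],[[0,0,0],0,0.2],[[0,0,0],0,0.2]]' 40
python3 - <<'E'
from h import *
w=cam('wrist','w9.png');c=cam('side')
cv2.imwrite('pics/s9c.png',cv2.resize(c['color'][250:330,150:250],None,fx=6,fy=6,interpolation=2))
E
```

```text
clock: 10.12
tcp_pos: [0.4977, 0.3722, -0.0361]
orientation: [0.0, 0.707, 0.707, 0.0]
wrist_force: [-1.5, -0.6, 5.8]
finger_gap: 0.0526
```

View pics/w9.png

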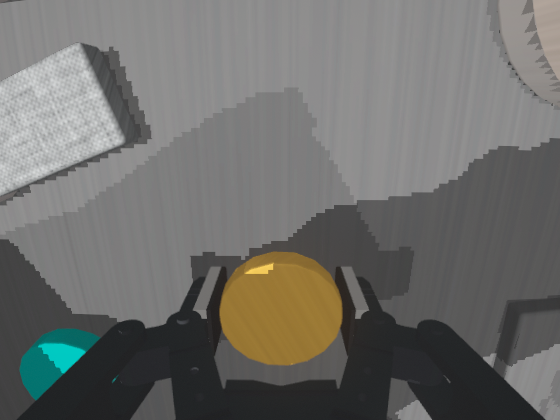

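View pics/s9c.png

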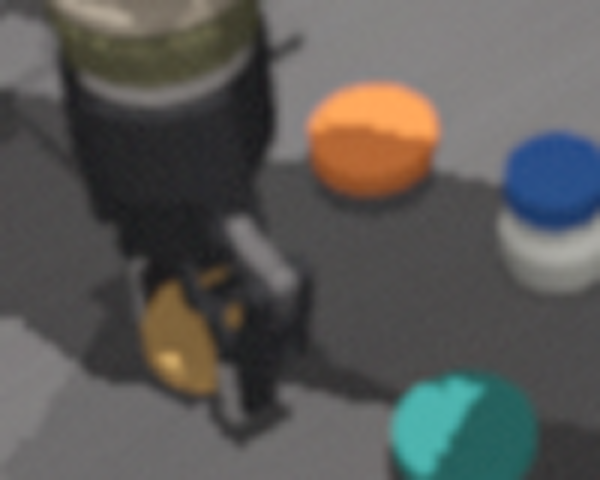

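```bash
python3 -m pendant '[[[0,0,-0.5],0,0.3],[[0,0,-1],0,0.3],[[0,0,-1],0,0.3],[[0,0,-1],0,0.3],[[0,0,-1],0,0.3],[[0,0,-1],0,0.3],[[0,0,-1],0,0.3],[[-0.6,0,-1],0,0.3],[[-1,0,0],0,0.3],[[-1,0,0],0,0.3],[[-1,0,0],0,0.3],[[-1,0,0],0,0.3]]' 60
python3 - <<'E'
from h import *
cam('wrist','w10.png')
E
```

```text
clock: 11.72
tcp_pos: [0.497, 0.278, 0.1125]
orientation: [-0.0, 0.707, 0.707, -0.001]
wrist_force: [0.5, 0.4, -2.0]
finger_gap: 0.0519
```

View pics/w10.png

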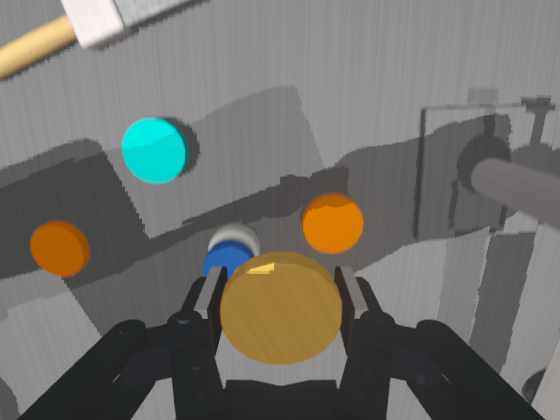

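```bash
python3 -m pendant '[[[-1,0,0],0,0.3],[[-1,0,0],0,0.3],[[-1,0,0],0,0.3],[[-1,0,0],0,0.3],[[-1,0,0],0,0.3],[[-1,0,0],0,0.3],[[-1,0,0],0,0.3],[[-1,0,0],0,0.3],[[-1,0,0],0,0.3],[[-1,0,0],0,0.3],[[-1,0,0],0,0.3],[[-1,0,0],0,0.3]]'
python3 -m pendant '[[[-1,0.1,0],0,0.3],[[-1,0.3,0],0,0.3],[[-1,0.5,0],0,0.3],[[-1,0.5,0],0,0.3],[[-1,0.5,0],0,0.3],[[-1,0.5,0],0,0.3],[[-1,0.5,0],0,0.3],[[-0.2,0.5,0],0,0.3],[[0,0.5,0],0,0.3],[[0,0,0],0,0.3]]'
python3 - <<'E'
from h import *
np.set_printoptions(precision=4,suppress=True)
w=cam('wrist','w11.png'); c=cam('side','s11.png');s=cam('scene','sc11.png')
t=env.get_state()['tcp_pos'];print(t)
print(atz(w,(282,308),t[2]+.059)-t, w['view'])
E
```

```text
clock: 13.28
tcp_pos: [0.4973, 0.0387, 0.1133]
orientation: [0.0, 0.707, 0.707, 0.0]
wrist_force: [-0.3, 0.1, -0.4]
finger_gap: 0.0521
clock: 14.52
tcp_pos: [0.5762, -0.1034, 0.1131]
orientation: [0.0, 0.707, 0.707, 0.0]
wrist_force: [-0.2, 0.4, -0.6]
finger_gap: 0.0521
[ 0.5751 -0.1032  0.1131]
[0.003  0.0025 0.059 ] [[ 1.      0.0011  0.0011 -0.5775]
 [ 0.0007 -0.9454  0.3259 -0.1115]
 [ 0.0014 -0.3259 -0.9454  0.2655]
 [ 0.      0.      0.      1.    ]]
```

View pics/w11.png

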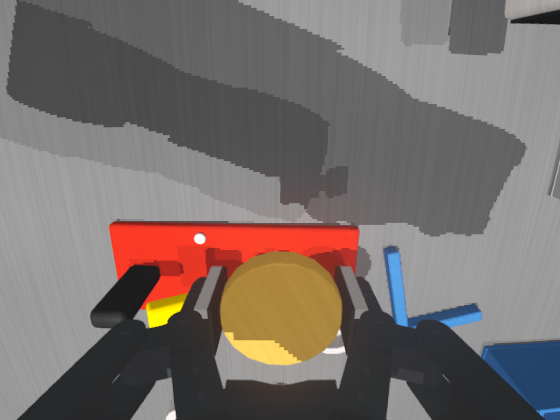

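View pics/sc11.png

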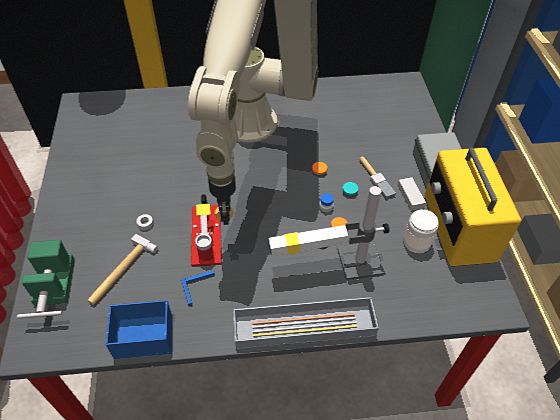

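```bash
python3 - <<'E'
from h import *
np.set_printoptions(precision=4,suppress=True)
im=cv2.imread('pics/w11.png')
w=cam('wrist');t=env.get_state()['tcp_pos']
hsv=cv2.cvtColor(im,cv2.COLOR_BGR2HSV)
m=(((hsv[...,0]<8)|(hsv[...,0]>172))&(hsv[...,1]>150)&(hsv[...,2]>60)).astype('uint8')
for col in range(110,362,12):
    r=np.nonzero(m[200:260,col])[0]; print(col, r[0]+200 if len(r) else None,end='; ')
print()
for row in (228,232,236,240,245,250):
    r=np.nonzero(m[row])[0]; print(row,r.min(),r.max())
cap=atz(w,(282,308),t[2]+.059);print('cap',cap,t)
cv2.imwrite('pics/w11c.png',cv2.resize(im[190:310,90:390],None,fx=2.6,fy=2.6,interpolation=2))
E
```

```text
110 224; 122 222; 134 222; 146 222; 158 223; 170 223; 182 223; 194 223; 206 223; 218 224; 230 224; 242 224; 254 224; 266 225; 278 225; 290 225; 302 225; 314 225; 326 226; 338 226; 350 226; 
228 109 357
232 110 358
236 111 358
240 111 357
245 112 357
250 113 356
cap [ 0.577  -0.1005  0.1722] [ 0.5751 -0.1033  0.1132]
```

View pics/w11c.png

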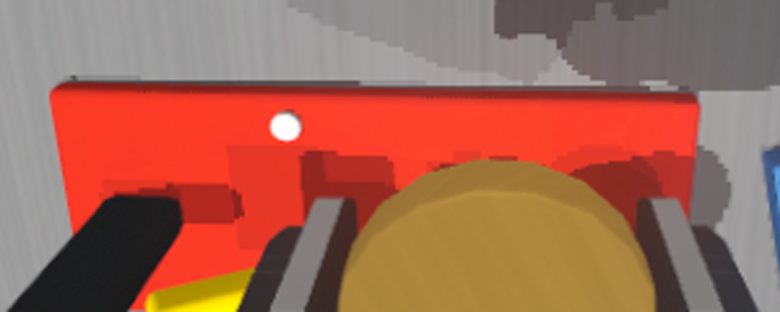

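```bash
python3 - <<'E'
from h import *
np.set_printoptions(precision=4,suppress=True)
w=cam('wrist');c=cam('side');s=cam('scene');t=env.get_state()['tcp_pos']
L=atz(w,(111.,225),.012);R=atz(w,(358,227.5),.012);print(L,R,np.linalg.norm(R-L))
u=(R-L)/np.linalg.norm(R-L);v=np.array([u[1],-u[0],0]);mid=(L+R)/2
print('yaw',np.degrees(np.arctan2(u[1],u[0])),'cup',mid+.085*u+.047*v,'fin',mid-.085*u+.047*v)
E
```

```text
[ 0.4192 -0.1257  0.012 ] [ 0.6474 -0.1278  0.012 ] 0.22820624845751766
yaw -0.5239540889787765 cup [ 0.6178 -0.1745  0.012 ] fin [ 0.4478 -0.173   0.012 ]
```

```bash
python3 -m pendant '[[[-0.9,0.5,0],0,0.3],[[-0.9,0.5,0],0,0.3],[[-0.9,0.5,0.4],0,0.3],[[-0.88,0.5,0.4],0,0.3],[[0,0,0.4],0,0.3],[[0,0,0.4],0,0.3],[[0,0,0.4],0,0.3],[[0,0,0],0,0.3],[[0,0,0],0,0.3]]'
python3 - <<'E'
from h import *
np.set_printoptions(precision=4,suppress=True)
w=cam('wrist','w12.png'); c=cam('side');s=cam('scene')
print(env.get_state()['tcp_pos'])
im=np.hstack([cv2.resize(c['color'][130:230,270:370],None,fx=4,fy=4,interpolation=2),cv2.resize(s['color'][180:280,160:260],None,fx=4,fy=4,interpolation=2)])
cv2.imwrite('pics/z12.png',im)
E
```

```text
clock: 16.0
tcp_pos: [0.6156, -0.1753, 0.0736]
orientation: [0.0, 0.707, 0.707, 0.0]
wrist_force: [-0.4, 0.4, -1.3]
finger_gap: 0.0519
[ 0.6158 -0.1756  0.0738]
```

View pics/z12.png

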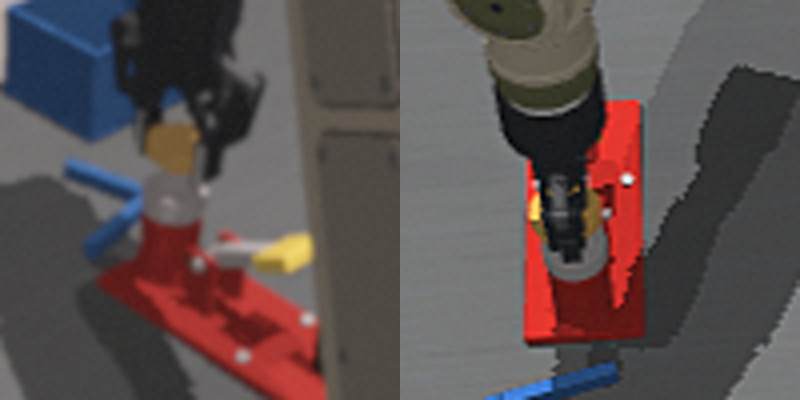

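View pics/w12.png

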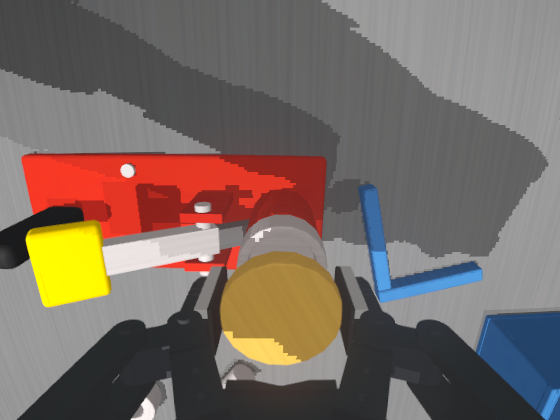

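```bash
python3 - <<'E'
from h import *
np.set_printoptions(precision=4,suppress=True)
im=cv2.imread('pics/w12.png')
cv2.imwrite('pics/w12c.png',cv2.resize(im[190:370,200:360],None,fx=3.3,fy=3.3,interpolation=2))
w=cam('wrist');c=cam('side');s=cam('scene');t=env.get_state()['tcp_pos'];print(t)
print(atz(w,(282,216),.092),atz(w,(282,308),t[2]+.059))
for z in (.092,): print(atz(w,(239,250),z),atz(w,(326,250),z))
P=np.array([t[0],t[1],.129]); print('scene pred cap',proj(s,P),'side',proj(c,P))
E
```

```text
[ 0.6157 -0.1756  0.0736]
[ 0.6178 -0.1463  0.092 ] [ 0.6176 -0.1731  0.1326]
[ 0.5951 -0.1655  0.092 ] [ 0.6413 -0.1655  0.092 ]
scene pred cap [201.8989 232.5005] side [314.3089 165.485 ]
```

View pics/w12c.png

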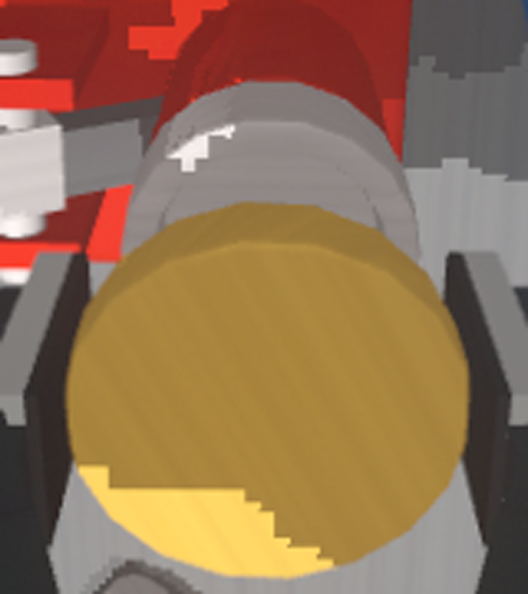

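```bash
python3 - <<'E'
from h import *
np.set_printoptions(precision=4,suppress=True)
w=cam('wrist');t=env.get_state()['tcp_pos'];print(t)
a=atz(w,(281.5,263.3),t[2]+.059);b=atz(w,(281.5,365.2),t[2]+.059);print('cap',(a+b)/2,a-b)
d=atz(w,(282,227),.092);print('cup y', d[1]-.025, d)
for px in [(282,314),(221,305),(342,305)]: print(atz(w,px,t[2]+.059))
E
```

```text
[ 0.6156 -0.1757  0.0735]
cap [ 0.6173 -0.1782  0.1325] [-0.0001  0.0526  0.    ]
cup y -0.1773236127364944 [ 0.6177 -0.1523  0.092 ]
[ 0.6175 -0.1761  0.1325]
[ 0.5918 -0.1716  0.1325]
[ 0.6428 -0.1717  0.1325]
```

```bash
python3 -m pendant '[[[0.15,-0.03,0.3],0,0.3],[[0,0,0.3],0,0.3],[[0,0,0.3],0,0.3],[[0,0,0],0,0.3]]'
python3 - <<'E'
from h import *
np.set_printoptions(precision=4,suppress=True)
w=cam('wrist'); c=cam('side');s=cam('scene')
print(env.get_state()['tcp_pos'],env.get_state()['wrist_force'])
im=np.hstack([cv2.resize(c['color'][150:200,285:335],None,fx=6,fy=6,interpolation=2),cv2.resize(s['color'][210:260,180:230],None,fx=6,fy=6,interpolation=2),cv2.resize(w['color'][210:380,220:350],None,fx=1.5,fy=300/170,interpolation=2)])
cv2.imwrite('pics/z13.png',im)
E
```

```text
clock: 16.85
tcp_pos: [0.6142, -0.1724, 0.0542]
orientation: [-0.001, 0.707, 0.707, -0.0]
wrist_force: [0.4, -0.3, -1.5]
finger_gap: 0.0523
[ 0.615  -0.1727  0.0553] [ 0.1134 -0.162  -0.6535]
```

View pics/z13.png

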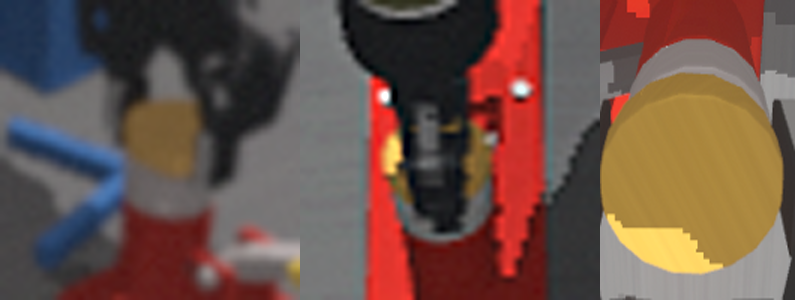

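```bash
python3 - <<'E'
from h import *
np.set_printoptions(precision=4,suppress=True)
w=cam('wrist'); c=cam('side');s=cam('scene')
t=env.get_state()['tcp_pos'];print(t)
cv2.imwrite('pics/w14.png',cv2.resize(w['color'][200:380,200:360],None,fx=3.3,fy=3.3,interpolation=2))
cv2.imwrite('pics/s14.png',np.hstack([cv2.resize(c['color'][150:200,290:330],None,fx=10,fy=10,interpolation=2),cv2.resize(s['color'][210:260,185:225],None,fx=10,fy=10,interpolation=2)]))
E
```

```text
[ 0.6151 -0.1727  0.0555]
```

View pics/w14.png

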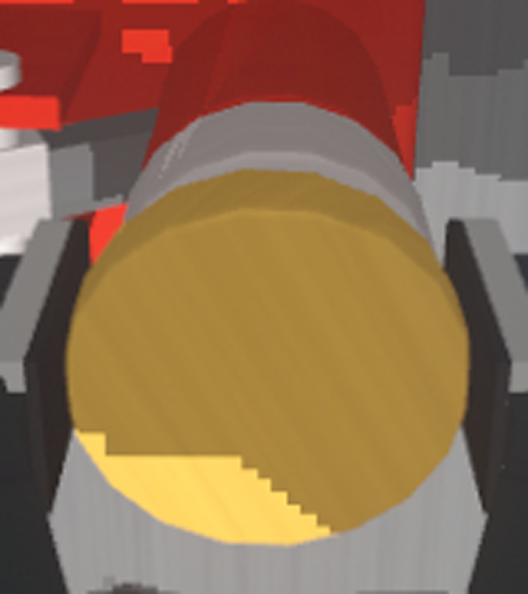

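View pics/s14.png

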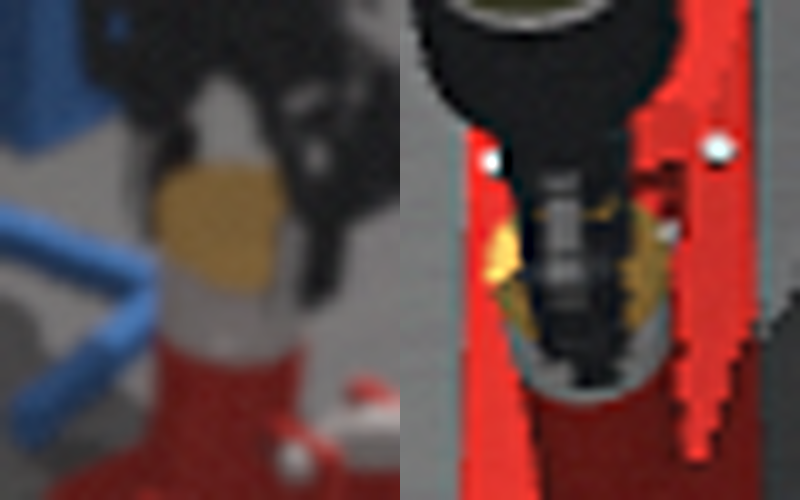

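```bash
python3 -m pendant '[[[0.2,0.04,0],0,0.3],[[0,0,0],0,0.3],[[0,0,0],0,0.3]]'
python3 - <<'E'
from h import *
np.set_printoptions(precision=4,suppress=True)
w=cam('wrist'); c=cam('side');s=cam('scene')
t=env.get_state()['tcp_pos'];print(t)
cv2.imwrite('pics/w15.png',cv2.resize(w['color'][200:380,200:360],None,fx=3.3,fy=3.3,interpolation=2))
cv2.imwrite('pics/s15.png',np.hstack([cv2.resize(c['color'][150:200,290:330],None,fx=10,fy=10,interpolation=2),cv2.resize(s['color'][210:260,185:225],None,fx=10,fy=10,interpolation=2)]))
E
```

```text
clock: 17.52
tcp_pos: [0.6158, -0.1685, 0.0553]
orientation: [0.0, 0.707, 0.707, 0.0]
wrist_force: [-0.1, -0.2, -1.0]
finger_gap: 0.052
[ 0.6157 -0.1686  0.0552]
```

View pics/w15.png

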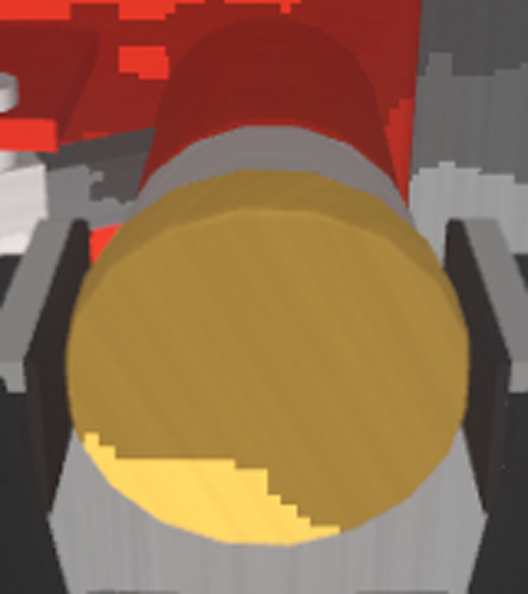

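View pics/s15.png

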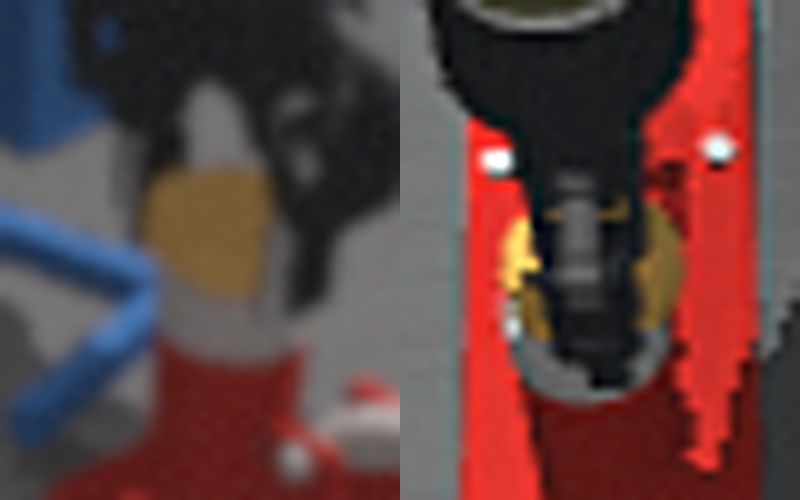

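```bash
python3 -m pendant '[[[-0.03,0,0.15],0,0.3],[[0,0,0.1],0,0.3],[[0,0,0],0,0.3]]'; python3 -m pendant '[[[0,0,0.12],0,0.3],[[0,0,0.08],0,0.3],[[0,0,0],0,0.3]]'
```

```text
clock: 18.05
tcp_pos: [0.6161, -0.1703, 0.0504]
orientation: [0.001, 0.707, 0.707, -0.0]
wrist_force: [0.3, -4.9, 1.0]
finger_gap: 0.052
clock: 18.42
tcp_pos: [0.6159, -0.1696, 0.0462]
orientation: [0.0, 0.707, 0.707, -0.0]
wrist_force: [1.8, -5.1, 1.2]
finger_gap: 0.0522
```

```bash
python3 -m pendant '[[[-0.08,0,0.03],0,0.3],[[0,0,0.03],0,0.3],[[0,0,0],0,0.3]]'
python3 - <<'E'
from h import *
np.set_printoptions(precision=4,suppress=True)
w=cam('wrist'); c=cam('side');s=cam('scene')
t=env.get_state();print(t['tcp_pos'],t['wrist_force'])
cv2.imwrite('pics/s16.png',np.hstack([cv2.resize(c['color'][150:200,290:330],None,fx=8,fy=8,interpolation=2),cv2.resize(w['color'][200:380,200:360],None,fx=400/180,fy=400/180,interpolation=2)]))
E
```

```text
clock: 18.8
tcp_pos: [0.6157, -0.1706, 0.045]
orientation: [-0.0, 0.707, 0.707, 0.0]
wrist_force: [0.8, -3.2, 1.3]
finger_gap: 0.0518
[ 0.6156 -0.1706  0.0449] [ 1.6103 -2.946   1.1841]
```

View pics/s16.png

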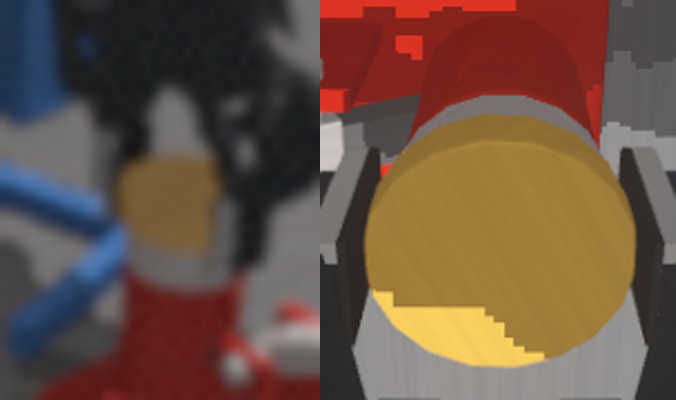

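```bash
python3 -m pendant '[[[-0.06,0,0.08],0,0.3],[[0,0,0.04],0,0.3],[[0,0,0],0,0.3]]'; python3 -m pendant '[[[0,0,0.08],0,0.3],[[0,0,0.04],0,0.3],[[0,0,0],0,0.3]]'
```

```text
clock: 19.32
tcp_pos: [0.6157, -0.1706, 0.0446]
orientation: [-0.0, 0.707, 0.707, 0.001]
wrist_force: [-3.0, 2.9, 12.5]
finger_gap: 0.0521
clock: 19.7
tcp_pos: [0.6158, -0.1707, 0.0443]
orientation: [0.001, 0.707, 0.707, 0.001]
wrist_force: [-6.9, 3.5, 25.5]
finger_gap: 0.0523
```

```bash
python3 -m pendant '[[[0,0,-0.12],0,0.3],[[0,0,-0.03],0,0],[[0,0,0],0,-0.4],[[0,0,0],0,-0.6],[[0,0,0],0,-0.6]]'
python3 - <<'E'
from h import *
np.set_printoptions(precision=4,suppress=True)
w=cam('wrist'); c=cam('side');s=cam('scene')
t=env.get_state();print(t['tcp_pos'],t['wrist_force'])
cv2.imwrite('pics/s17.png',np.hstack([cv2.resize(c['color'][150:200,290:330],None,fx=8,fy=8,interpolation=2),cv2.resize(w['color'][200:380,200:360],None,fx=400/180,fy=400/180,interpolation=2)]))
E
```

```text
clock: 20.32
tcp_pos: [0.6152, -0.1716, 0.0425]
orientation: [-0.001, 0.707, 0.707, -0.0]
wrist_force: [-1.1, -0.1, -0.1]
finger_gap: 0.0684
[ 0.6155 -0.1719  0.0429] [-0.2537  0.1397  0.3835]
```

View pics/s17.png

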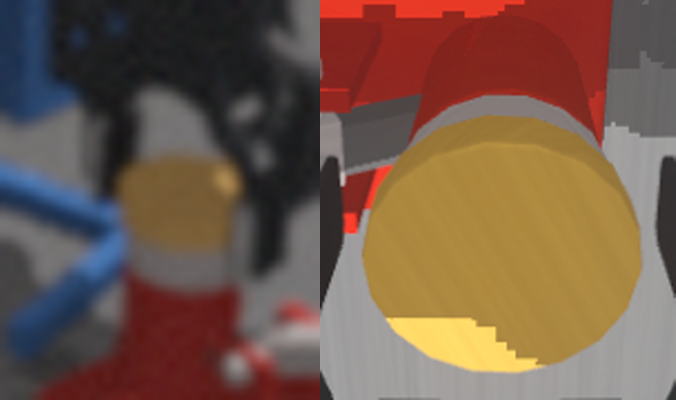

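```bash
python3 -m pendant '[[[0,0,-1],0,-1],[[0,0,-1],0,-1],[[0,0,-1],0,-1],[[0,-0.2,-1],0,-1],[[0,-1,-1],0,-1],[[0,-1,-1],0,-1],[[0,-1,0],0,-1],[[0,-1,0],0,-1],[[0,0,0],0,-1]]'
python3 - <<'E'
from h import *
np.set_printoptions(precision=4,suppress=True)
w=cam('wrist','w18.png'); c=cam('side');s=cam('scene')
t=env.get_state();print(t['tcp_pos'],t['wrist_force'])
cv2.imwrite('pics/s18.png',np.hstack([cv2.resize(c['color'][150:230,280:360],None,fx=5,fy=5,interpolation=2),cv2.resize(s['color'][190:270,160:240],None,fx=5,fy=5,interpolation=2)]))
E
```

```text
clock: 21.6
tcp_pos: [0.5307, -0.1719, 0.1635]
orientation: [-0.0, 0.707, 0.707, 0.0]
wrist_force: [0.7, 1.0, -0.1]
finger_gap: 0.0856
[ 0.5324 -0.1722  0.1633] [ 0.6856  0.3021 -0.3494]
```

View pics/w18.png

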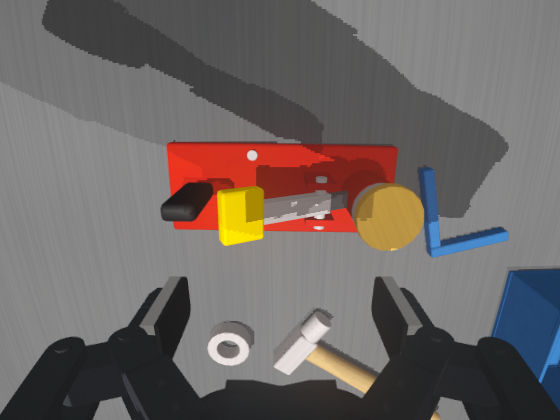

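View pics/s18.png

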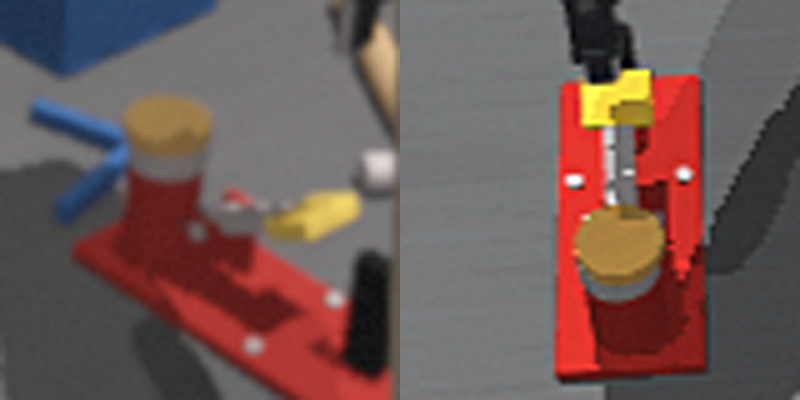

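```bash
python3 - <<'E'
from h import *
np.set_printoptions(precision=4,suppress=True)
w=cam('wrist');t=env.get_state()['tcp_pos'];print(t)
P=[atz(w,p,.012) for p in [(168.5,144),(396,148),(175,229),(396,231)]]
for p in P: print(p)
u=P[1]-P[0];print(np.linalg.norm(u),np.degrees(np.arctan2(u[1],u[0])),np.linalg.norm(P[2]-P[0]))
u/=np.linalg.norm(u);v=np.array([u[1],-u[0],0]);mid=(P[0]+P[1])/2
print('cup',mid+.085*u+.047*v,'fin',mid-.085*u+.047*v)
print('fintop',atz(w,(195,190),.092),'cap',atz(w,(389,216),.104),atz(w,(243,214),.1))
s=cam('scene');c=cam('side')
print(atz(s,(160+ (620-400)/5,190+241/5),.104),atz(c,(280+168/5,150+122/5),.104))
E
```

```text
[ 0.5324 -0.1721  0.1631]
[ 0.4222 -0.1271  0.012 ]
[ 0.6499 -0.1311  0.012 ]
[ 0.4194 -0.2184  0.012 ]
[ 0.66  -0.221  0.012]
0.22774273530287295 -1.004551875709018 0.09133078583187183
cup [ 0.6202 -0.1776  0.012 ] fin [ 0.4502 -0.1746  0.012 ]
fintop [ 0.4668 -0.1532  0.092 ] cap [ 0.6173 -0.1707  0.104 ] [ 0.5047 -0.1704  0.1   ]
[ 0.6189 -0.172   0.104 ] [ 0.6084 -0.1678  0.104 ]
```

```bash
python3 -m pendant '[[[0.2,-1,0],0,-1],[[0,-1,0],0,-1],[[0,-1,0],0,-1],[[0,-1,0],0,-1],[[0,-0.35,0],-1,-1],[[0,0,0],-1,-1],[[0,0,0],-1,-1],[[0,0,0],-1,-1],[[0,0,0],-1,-1],[[0,0,0],-1,-1],[[0,0,0],-1,-1],[[0,0,0],-1,-1]]'
python3 -m pendant '[[[0,0,0],-1,-1],[[0,0,0],-1,-1],[[0,0,0],-1,-1],[[0,0,0.5],-1,-1],[[0,0,1],-1,-1],[[0,0,1],-1,-1],[[0,0,0.5],-0.8,-1],[[0,0,0],0,-1]]'
python3 - <<'E'
from h import *
np.set_printoptions(precision=4,suppress=True)
w=cam('wrist','w19.png');t=env.get_state();print(t['tcp_pos'],t['orientation'],t['joint_pos'])
E
```

```text
clock: 23.4
tcp_pos: [0.4451, -0.1681, 0.1631]
orientation: [-0.0, 0.357, 0.934, 0.0]
wrist_force: [0.0, 0.5, 0.5]
finger_gap: 0.0853
clock: 24.4
tcp_pos: [0.4443, -0.1676, 0.1023]
orientation: [-0.001, 0.011, 1.0, 0.0]
wrist_force: [0.2, -0.4, -0.4]
finger_gap: 0.0853
[ 0.4448 -0.1679  0.103 ] [-0.0002  0.0111  0.9999  0.0002] [-0.5301  0.1764 -0.3751  1.0199  0.0001 -0.5078]
```

View pics/w19.png

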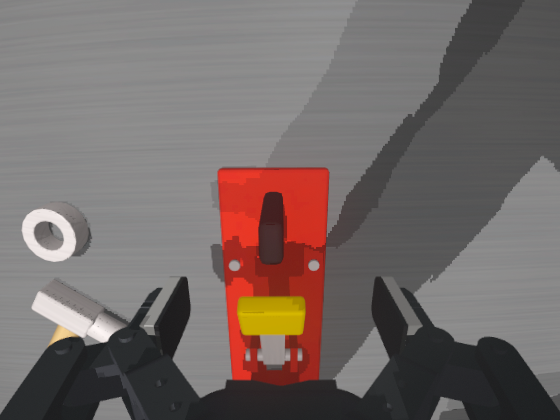

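```bash
python3 - <<'E'
from h import *
np.set_printoptions(precision=4,suppress=True)
w=cam('wrist');t=env.get_state()['tcp_pos']
cv2.imwrite('pics/w19c.png',cv2.resize(w['color'][160:400,190:360],None,fx=2.5,fy=2.5,interpolation=2))
for dx in(-.015,.015):
  for dz in (.092,.012): print(dx,dz,proj(w,(.4455+dx,-.168,dz)))
print(proj(w,(.6155,-.171,.104)))
P=[atz(w,p,.012) for p in [(219,169),(328,169)]];print(P, P[0]-P[1])
print('view',w['view'])
E
```

```text
-0.015 0.092 [278.1791 219.3537]
-0.015 0.012 [278.7778 186.3571]
0.015 0.092 [279.3416 263.3457]
0.015 0.012 [279.6073 219.8159]
[280.1637 443.7247]
[array([ 0.4145, -0.2172,  0.012 ]), array([ 0.4166, -0.1269,  0.012 ])] [-0.0021 -0.0903  0.    ]
view [[ 0.0223  0.9998  0.0007  0.1568]
 [ 0.9448 -0.0213  0.3268 -0.4362]
 [ 0.3268 -0.0066 -0.9451  0.1433]
 [ 0.      0.      0.      1.    ]]
```

View pics/w19c.png

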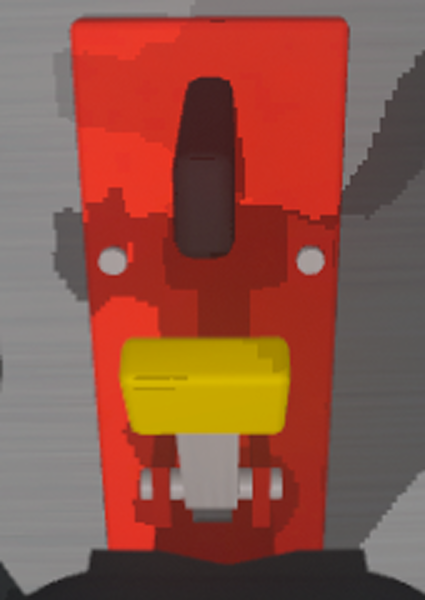

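```bash
python3 -m pendant '[[[0,-0.15,0.7],0,-1],[[0,0,0.7],0,-1],[[0,0,0.7],0,-1],[[0,0,0.7],0,-1],[[0,0,0.6],0,-1],[[0,0,0],0,-0.5],[[0,0,0],0,0],[[0,0,0],0,0.2]]' 60
python3 - <<'E'
from h import *
w=cam('wrist','w20.png');c=cam('side');t=env.get_state();print(t['tcp_pos'],t['wrist_force'],t['finger_gap'])
cv2.imwrite('pics/s20.png',cv2.resize(c['color'][130:250,280:400],None,fx=5,fy=5,interpolation=2))
E
```

```text
clock: 25.5
tcp_pos: [0.4451, -0.1713, 0.0358]
orientation: [0.001, 0.01, 1.0, -0.0]
wrist_force: [0.4, 0.3, 0.8]
finger_gap: 0.0341
[ 0.44501373 -0.1712693   0.03571932] [-0.42255629 -0.7306797  -0.15640082] 0.03416904498378082
```

View pics/w20.png

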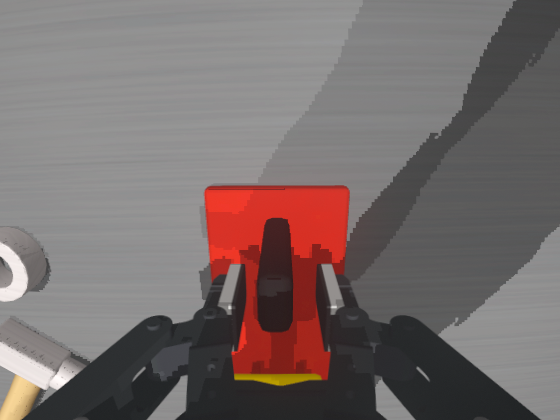

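View pics/s20.png

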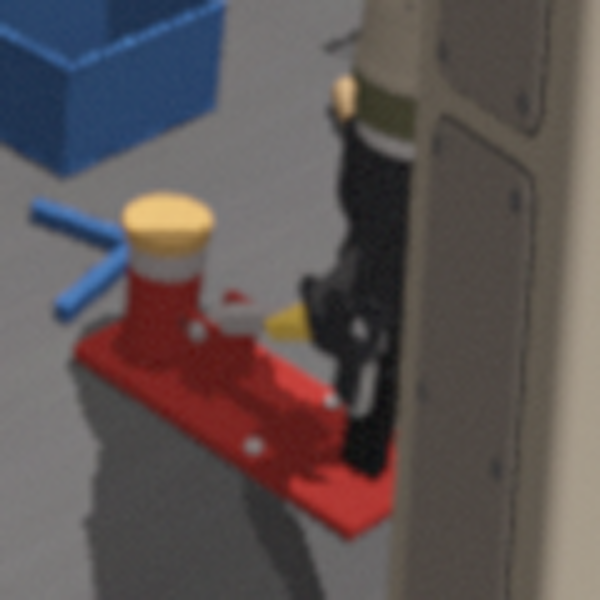

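```bash
python3 -m pendant '[[[0,0,0],0,0.4],[[0,0,0],0,0.6],[[0,0,0],0,0.8],[[0,0,0],0,0.8]]' 60
python3 - <<'E'
from h import *
w=cam('wrist','w21.png');c=cam('side');t=env.get_state();print(t['tcp_pos'],t['wrist_force'],t['finger_gap'])
cv2.imwrite('pics/s21.png',cv2.resize(c['color'][130:250,280:400],None,fx=5,fy=5,interpolation=2))
E
```

```text
clock: 26.1
tcp_pos: [0.4448, -0.172, 0.0358]
orientation: [0.0, 0.011, 1.0, -0.001]
wrist_force: [-2.8, -3.6, 4.9]
finger_gap: 0.015
[ 0.44478829 -0.1720515   0.03579196] [-3.45219203 -3.9689161   5.64596937] 0.01484867137907278
```

View pics/w21.png

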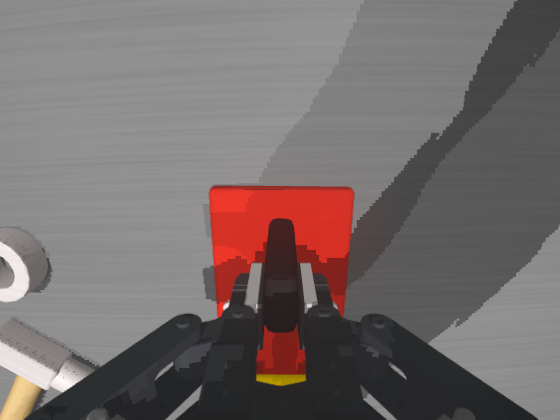

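View pics/s21.png

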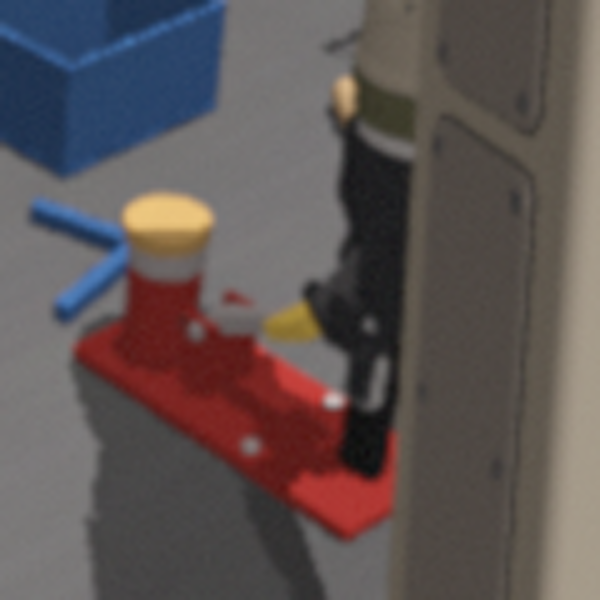

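```bash
python3 - <<'E'
from h import *
np.set_printoptions(precision=4,suppress=True)
c=cam('side','s22f.png');s=cam('scene','sc22f.png')
X=tri([(c,(229.4,173)),(s,(292.4,239.2))]);print(X, atz(c,(229.4,173),.17),atz(s,(292.4,239.2),.17))
print('cup check', atz(c,(280+168/5,130+218/5),.104))
b=env.cut_out('scene','lift_point');print([(x['p'],x['location']) for x in b])
for n,(cc,(x0,x1,y0,y1)) in {'side':(c,(200,256,155,211)),'scene':(s,(265,321,215,271))}.items():
    cv2.imwrite('pics/L_%s.png'%n,cv2.resize(cc['color'][y0:y1,x0:x1],None,fx=10,fy=10,interpolation=cv2.INTER_CUBIC))
E
```

```text
(array([0.694 , 0.0845, 0.1686]), [np.float64(0.44644280617399734), np.float64(0.4276950938453548)]) [0.6919 0.0846 0.17  ] [0.6958 0.0854 0.17  ]
cup check [ 0.6116 -0.171   0.104 ]
[(0.61, [310.7, 239.6])]
```

View pics/L_side.png

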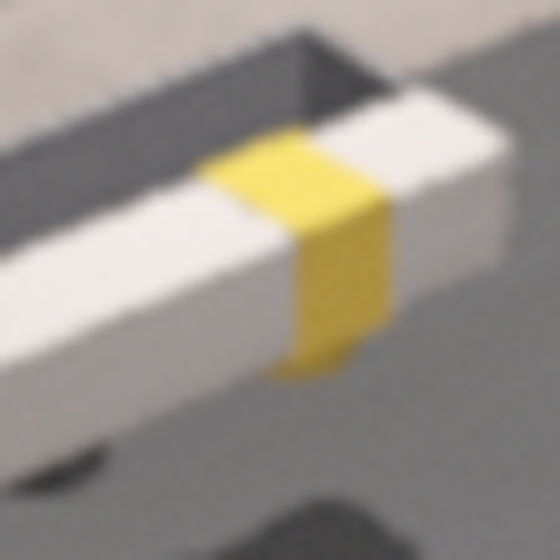

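View pics/L_scene.png

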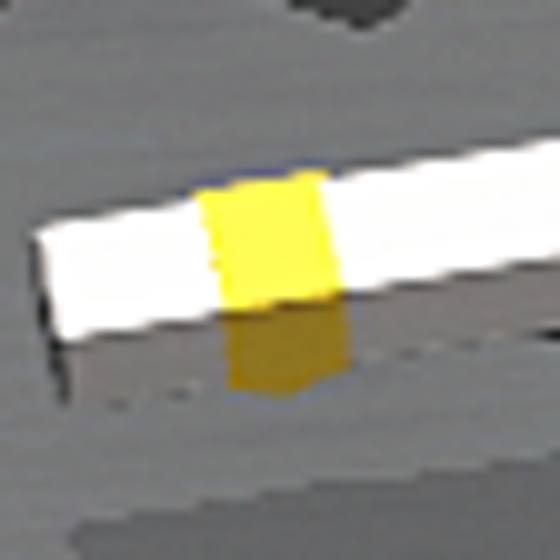

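```bash
python3 -m pendant '[[[0,0.2,0],0,0.9],[[0,0.4,0],0,0.9],[[0,0.7,0],0,0.9],[[0,0.9,0],0,0.9],[[0,0.9,0],0,0.9],[[0,0.9,0],0,0.9],[[0,0.9,0],0,0.9],[[0,0.9,0],0,0.9],[[0,0.8,0],0,0.9],[[0,0.6,0],0,0.9],[[0,0.3,0],0,0.9],[[0,0,0],0,0.9]]' 100
python3 - <<'E'
from h import *
w=cam('wrist','w23.png');c=cam('side','s23.png');s=cam('scene','sc23.png');t=env.get_state();print(t['tcp_pos'],t['wrist_force'],t['finger_gap'])
E
```

```text
clock: 27.85
tcp_pos: [0.4489, -0.022, 0.0359]
orientation: [0.001, 0.011, 1.0, -0.001]
wrist_force: [-0.5, -5.3, 4.2]
finger_gap: 0.0141
[ 0.44890717 -0.02201512  0.03589686] [-0.22639107 -4.53169251  3.54255288] 0.013707584748449244
```

View pics/sc23.png

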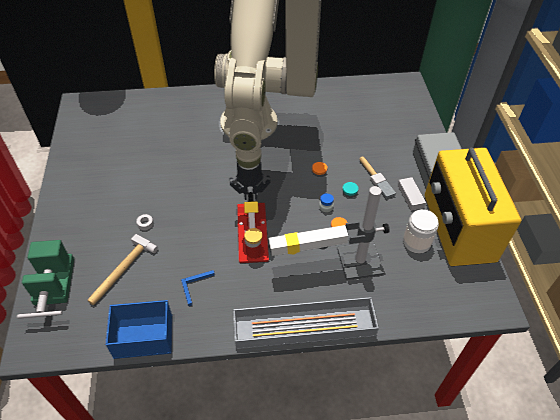

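View pics/s23.png

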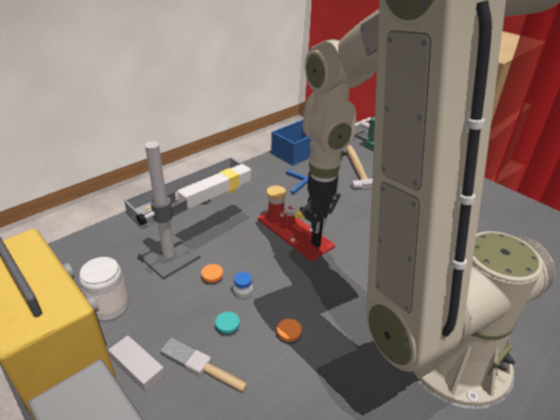

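View pics/w23.png

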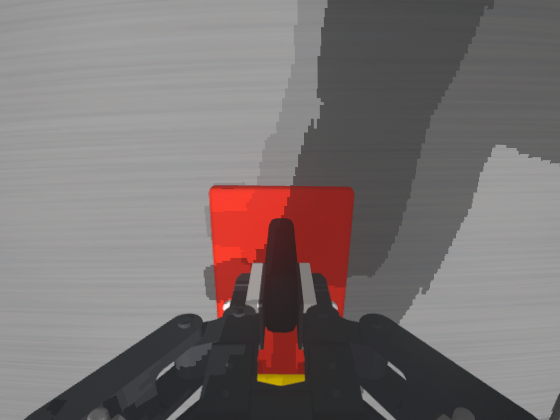

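```bash
python3 - <<'E'
from h import *
np.set_printoptions(precision=4,suppress=True)
c=cv2.imread('pics/s23.png');s=cv2.imread('pics/sc23.png')
cv2.imwrite('pics/z23.png',np.hstack([cv2.resize(c[175:225,255:305],None,fx=8,fy=8,interpolation=cv2.INTER_CUBIC),cv2.resize(s[215:265,230:280],None,fx=8,fy=8,interpolation=cv2.INTER_CUBIC)]))
E
```

```text
(no output)
```

View pics/z23.png

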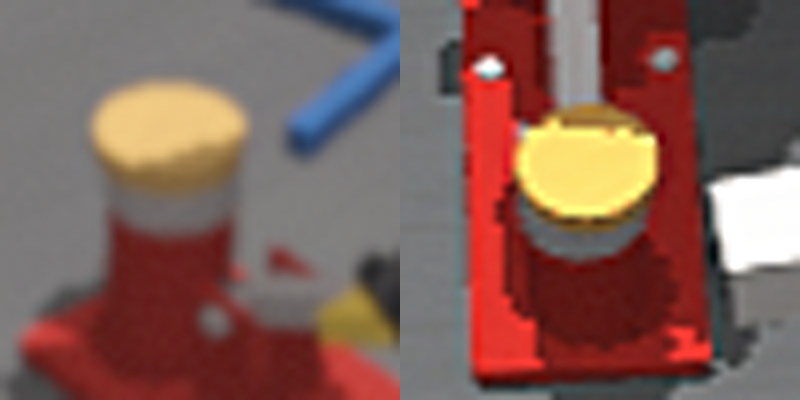

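```bash
python3 - <<'E'
from h import *
np.set_printoptions(precision=4,suppress=True)
c=cam('side');s=cam('scene')
print(tri([(c,(276.2,190.4)),(s,(253.4,235.2))]),atz(c,(276.2,190.4),.104),atz(s,(253.4,235.2),.104),env.get_state()['tcp_pos'])
print('tray',atz(s,(235,309),.0),atz(s,(377,300),.03))
E
```

```text
(array([ 0.6199, -0.024 ,  0.1018]), [np.float64(0.46521472709352674), np.float64(0.439739207485951)]) [ 0.6174 -0.0233  0.104 ] [ 0.6225 -0.023   0.104 ] [ 0.4489 -0.022   0.0359]
tray [ 0.8098 -0.0946  0.    ] [0.8378 0.3211 0.03  ]
```

```bash
python3 -m pendant '[[[0,0.3,0],0,0.9],[[-0.2,0.6,0],0,0.9],[[-0.4,0.7,0],0,0.9],[[-0.5,0.7,0],0,0.9],[[-0.5,0.7,0],0,0.9],[[-0.5,0.7,0],0,0.9],[[-0.5,0.7,0],0,0.9],[[-0.5,0.6,0],0,0.9],[[-0.5,0.4,0],0,0.9],[[-0.4,0.23,0],0,0.9],[[-0.13,0,0],0,0.9],[[0,0,0],0,0.9]]' 100
python3 - <<'E'
from h import *
c=cam('side','s24.png');s=cam('scene','sc24.png');w=cam('wrist','w24.png');t=env.get_state();print(t['tcp_pos'],t['wrist_force'],t['finger_gap'])
c=c['color'];s=s['color']
cv2.imwrite('pics/z24.png',np.hstack([cv2.resize(c[155:225,200:270],None,fx=5.7,fy=5.7,interpolation=cv2.INTER_CUBIC),cv2.resize(s[205:275,255:325],None,fx=5.7,fy=5.7,interpolation=cv2.INTER_CUBIC)]))
E
```

```text
clock: 29.6
tcp_pos: [0.5267, 0.0886, 0.0359]
orientation: [-0.005, 0.011, 1.0, -0.001]
wrist_force: [-17.6, -7.1, 22.6]
finger_gap: 0.0145
[0.52676942 0.08860383 0.03587905] [-17.18995029  -6.35910677  22.05191491] 0.014256722901102322
```

View pics/z24.png

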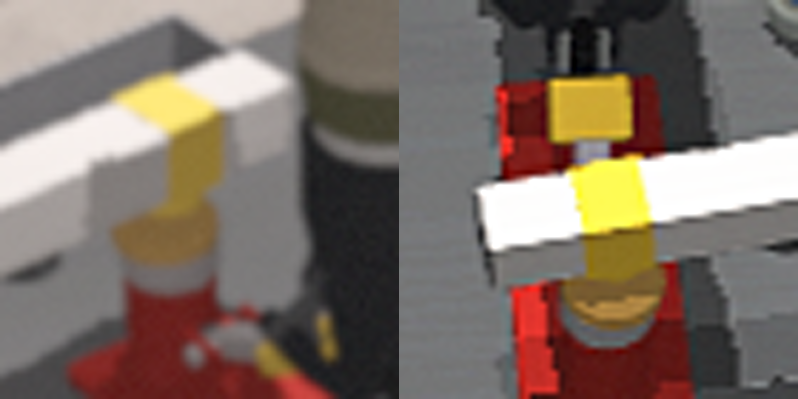

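View pics/sc24.png

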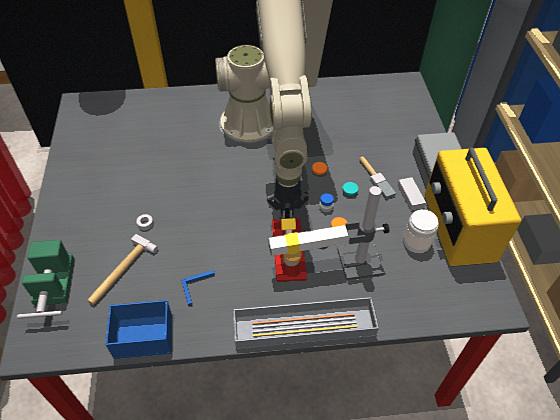

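View pics/w24.png

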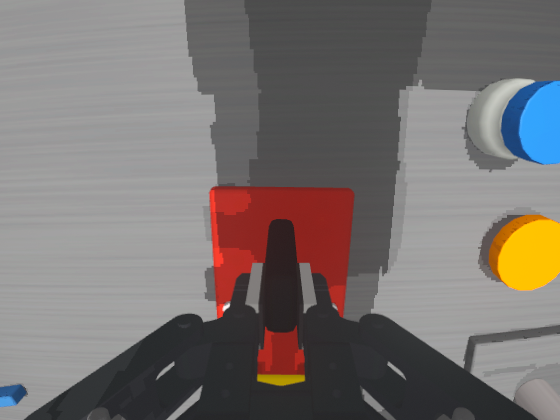

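```bash
python3 -m pendant '[[[0,0,-0.05],0,0.9],[[0,0,0],0,0.9]]'
python3 - <<'E'
from h import *
np.set_printoptions(precision=4,suppress=True)
t=env.get_state();print(t)
E
```

```text
clock: 30.0
tcp_pos: [0.5281, 0.0891, 0.0359]
orientation: [-0.004, 0.011, 1.0, -0.001]
wrist_force: [-11.0, -4.5, 11.7]
finger_gap: 0.0144
{'clock': 30.0, 'joint_pos': array([ 0.018 ,  0.3499, -0.3208,  0.9074, -0.0012,  0.0399]), 'qvel': array([ 0.0009,  0.0004,  0.0015,  0.0017, -0.001 , -0.0001]), 'tau': array([  2.2103, -41.2187,  28.4551,  -4.3352,   1.4189,  -0.5131]), 'tcp_pos': array([0.5281, 0.0891, 0.0359]), 'orientation': array([-0.0037,  0.011 ,  0.9999, -0.0007]), 'wrist_force': array([-11.0117,  -4.5453,  11.7482]), 'ft_torque': array([-1.0358,  1.7709, -0.4929]), 'finger_gap': 0.01438058864632014}
```

```bash
python3 -m pendant '[[[0,0,-0.06],0,0.9],[[0,0,0],0,0.9]]'
python3 - <<'E'
from h import *
np.set_printoptions(precision=4,suppress=True)
c=cam('side','s25.png');s=cam('scene','sc25.png');t=env.get_state();print(t['tcp_pos'],t['wrist_force'],t['finger_gap'])
c=c['color'];s=s['color']
cv2.imwrite('pics/z25.png',np.hstack([cv2.resize(c[175:225,205:255],None,fx=8,fy=8,interpolation=cv2.INTER_CUBIC),cv2.resize(s[225:275,270:320],None,fx=8,fy=8,interpolation=cv2.INTER_CUBIC)]))
E
```

```text
clock: 30.25
tcp_pos: [0.5292, 0.0897, 0.036]
orientation: [-0.003, 0.011, 1.0, -0.0]
wrist_force: [-5.3, -2.4, -0.0]
finger_gap: 0.0138
[0.5292 0.0897 0.0359] [-5.5245 -2.2224  0.3376] 0.01430240887897571
```

View pics/z25.png

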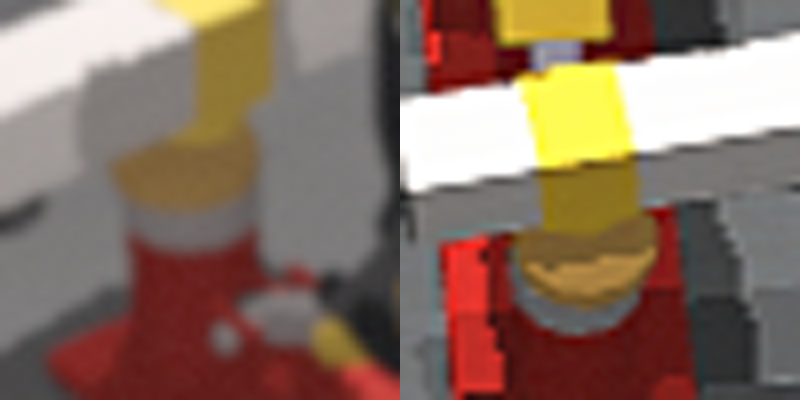

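```bash
python3 - <<'E'
from h import *
np.set_printoptions(precision=4,suppress=True)
c=cam('side');s=cam('scene')
a=np.linspace(0,2*np.pi,60)
def draw(img,cc,P,r,z,col):
    pts=np.array([proj(cc,(P[0]+r*np.cos(t),P[1]+r*np.sin(t),z)) for t in a]);return pts
ims=[]
for cc,off,(x0,y0) in ((c,(-.0025,.0003),(205,175)),(s,(.0026,.0006),(270,225))):
    im=cv2.resize(cc['color'][y0:y0+50,x0:x0+50],None,fx=8,fy=8,interpolation=cv2.INTER_CUBIC)
    for P,r,z,col in (((.7002,.088),.027,.104,(0,255,0)),((.7002,.088),.025,.080,(255,255,0)),((.695,.0875),.018,.118,(255,0,255)),((.695,.0875),.018,.130,(255,0,255))):
        pts=draw(im,cc,(P[0]+off[0],P[1]+off[1]),r,z,col)
        cv2.polylines(im,[np.int32((pts-[x0-.5+.5,y0])*8)],True,col,1)
    ims.append(im)
cv2.imwrite('pics/z26.png',np.hstack(ims))
E
```

```text
(no output)
```

View pics/z26.png

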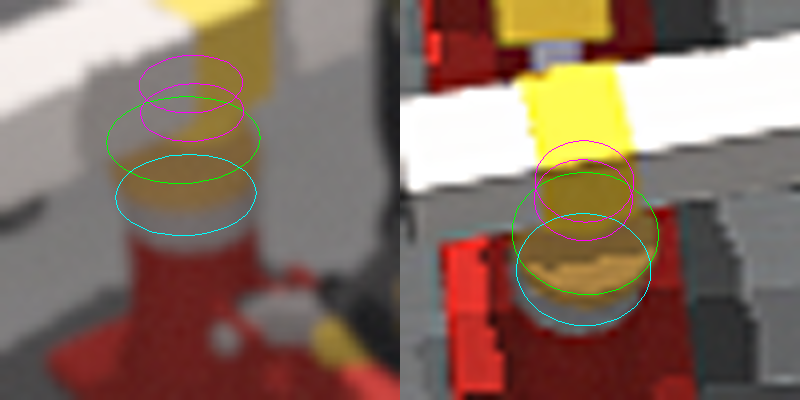

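```bash
python3 -m pendant '[[[0.15,0,0],0,0.9],[[0.15,0,0],0,0.9],[[0.08,0,0],0,0.9],[[0,0,0],0,0.9]]'
python3 -m pendant '[[[0,0,0],0,0.9]]'
```

```text
clock: 30.95
tcp_pos: [0.5244, 0.0904, 0.0371]
orientation: [-0.001, 0.01, 1.0, 0.0]
wrist_force: [-0.0, 0.2, -5.5]
finger_gap: 0.014
clock: 31.08
tcp_pos: [0.5244, 0.0903, 0.0371]
orientation: [-0.001, 0.01, 1.0, 0.0]
wrist_force: [-0.0, 0.2, -4.7]
finger_gap: 0.014
```

```bash
python3 -m pendant '[[[0,0,0.05],0,0.9],[[0,0,0],0,0.5],[[0,0,0],0,0],[[0,0,0],0,-0.5],[[0,0,0],0,-0.8],[[0,0,-0.6],0,-0.8],[[0,0,-1],0,-0.8],[[0,0,-1],0,-0.8],[[0,0,-1],0,-0.8],[[0,0,-1],0,-0.8],[[0,0,0],0,-0.8]]'
python3 - <<'E'
from h import *
np.set_printoptions(precision=4,suppress=True)
c=cam('side','s27.png');s=cam('scene','sc27.png');w=cam('wrist','w27.png');t=env.get_state();print(t['tcp_pos'],t['wrist_force'],t['finger_gap'])
a=np.linspace(0,2*np.pi,60)
ims=[]
for cc,off,(x0,y0) in ((c,(-.0025,.0003),(205,175)),(s,(.0026,.0006),(270,225))):
    im=cv2.resize(cc['color'][y0:y0+50,x0:x0+50],None,fx=8,fy=8,interpolation=cv2.INTER_CUBIC)
    for P,r,z,col in (((.6954,.0888),.027,.104,(0,255,0)),((.695,.0875),.018,.118,(255,0,255))):
        pts=np.array([proj(cc,(P[0]+off[0]+r*np.cos(q),P[1]+off[1]+r*np.sin(q),z)) for q in a])
        cv2.polylines(im,[np.int32((pts-[x0,y0])*8)],True,col,1)
    ims.append(im)
cv2.imwrite('pics/z27.png',np.hstack(ims))
E
```

```text
clock: 32.45
tcp_pos: [0.5267, 0.09, 0.1307]
orientation: [0.002, 0.01, 1.0, 0.0]
wrist_force: [-0.5, 0.2, -0.5]
finger_gap: 0.0768
[0.5247 0.0899 0.1279] [ 0.13    0.4762 -0.9047] 0.07665093990058441
```

View pics/z27.png

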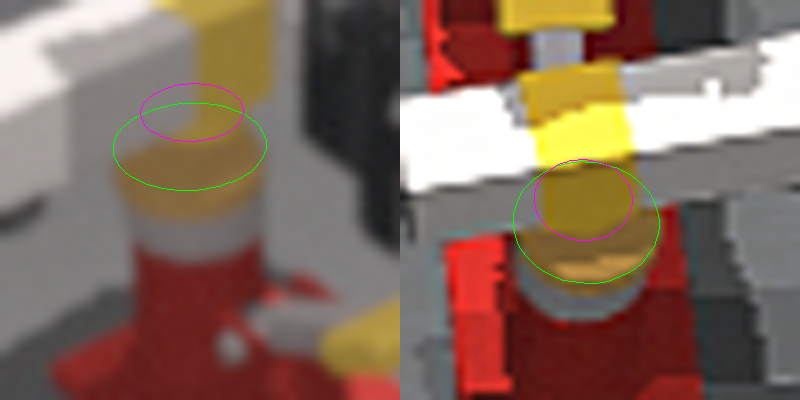

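View pics/w27.png

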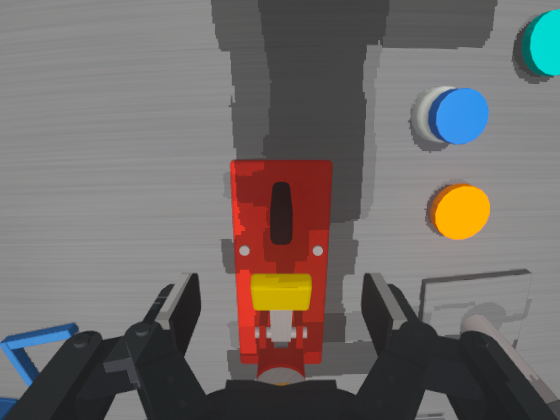

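```bash
python3 -m pendant '[[[-0.6,0,0],0,0],[[-0.7,0,0],0,0.6],[[-0.7,0,0],0,1],[[-0.5,0,0],0,1],[[0,0,0],0,1],[[0,0,0.5],0,1],[[0,0,0],0,1]]' 60
python3 - <<'E'
from h import *
np.set_printoptions(precision=4,suppress=True)
c=cam('side','s28.png');w=cam('wrist','w28.png');t=env.get_state();print(t['tcp_pos'],t['wrist_force'],t['finger_gap'])
cv2.imwrite('pics/z28.png',cv2.resize(c['color'][140:260,200:340],None,fx=5,fy=5,interpolation=cv2.INTER_CUBIC))
E
```

```text
clock: 33.48
tcp_pos: [0.5737, 0.0889, 0.1172]
orientation: [-0.001, 0.01, 1.0, -0.0]
wrist_force: [-1.4, -0.1, -0.2]
finger_gap: -0.0001
[0.5744 0.0889 0.1181] [0.5255 0.2438 0.6498] -0.00011599605854449439
```

View pics/z28.png

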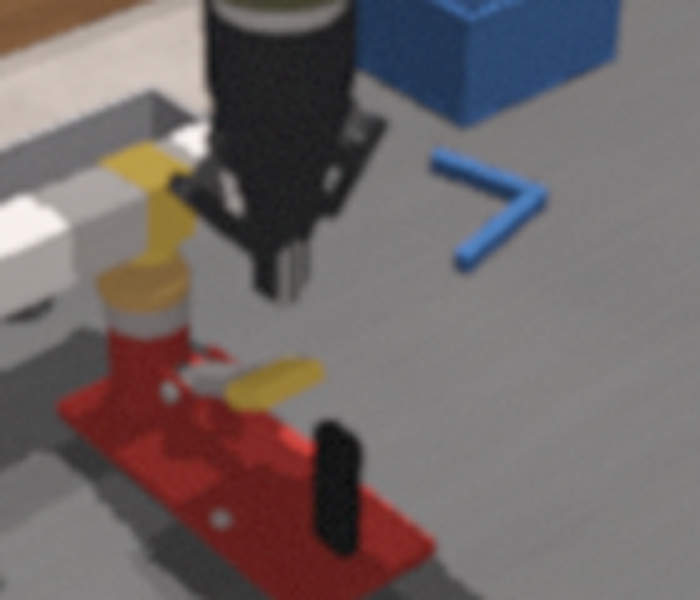

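View pics/w28.png

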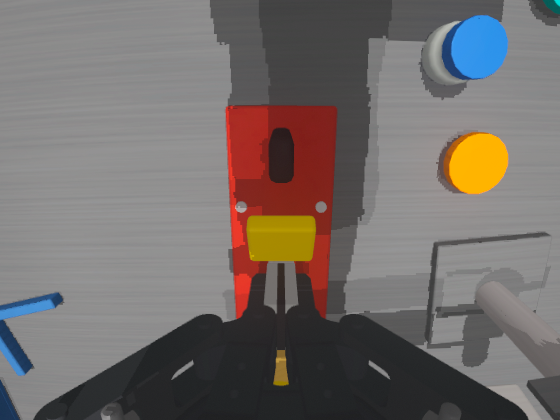

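```bash
python3 - <<'E'
from h import *
np.set_printoptions(precision=4,suppress=True)
c=cam('side');w=cam('wrist')
for px in [(256.4,200),(255,214.5)]:
    o,d=ray(c,px); print(o+d*(.0885-o[1])/d[1])
print(atz(w,(281,240),.1),atz(w,(281,220),.107),atz(w,(281,258),.09), proj(w,(.575,.089,.1)))
E
```

```text
[0.5722 0.0885 0.1464]
[0.5781 0.0885 0.0953]
[0.5775 0.0902 0.1   ] [0.561  0.0906 0.107 ] [0.5955 0.0899 0.09  ] [279.0112 236.5523]
```

```bash
python3 -m pendant '[[[0,0,0.7],0,1],[[0,0,0.7],0,1],[[0,0,0.6],0,1],[[0,0,0.2],0,1],[[0.05,0,0.25],0,1],[[0.05,0,0.25],0,1],[[0,0,0],0,1]]' 60
```

```text
clock: 34.55
tcp_pos: [0.5733, 0.089, 0.0645]
orientation: [0.0, 0.01, 1.0, 0.0]
wrist_force: [0.9, -0.1, 3.7]
finger_gap: -0.0002
```

```bash
python3 - <<'E'
from h import *
c=cam('side')
cv2.imwrite('pics/z29.png',cv2.resize(c['color'][140:260,200:340],None,fx=5,fy=5,interpolation=cv2.INTER_CUBIC))
E
```

```text
(no output)
```

View pics/z29.png

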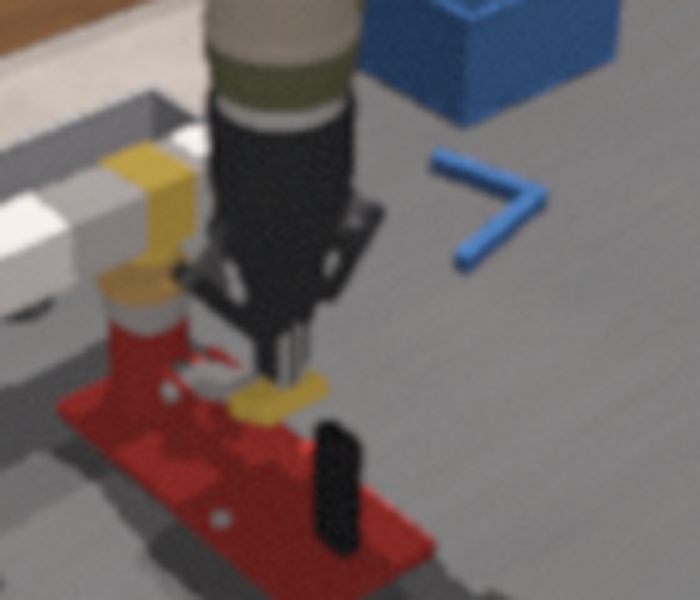

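```bash
python3 -m pendant '[[[0.06,0,0.3],0,1],[[0.06,0,0.3],0,1],[[0.06,0,0.3],0,1],[[0.06,0,0.3],0,1],[[0.02,0,0.15],0,1],[[0,0,0],0,1]]' 60
python3 - <<'E'
from h import *
c=cam('side')
cv2.imwrite('pics/z30.png',cv2.resize(c['color'][140:260,200:340],None,fx=5,fy=5,interpolation=cv2.INTER_CUBIC))
E
```

```text
clock: 35.35
tcp_pos: [0.5667, 0.0891, 0.0378]
orientation: [-0.001, 0.01, 1.0, -0.0]
wrist_force: [-4.6, 0.7, 10.0]
finger_gap: -0.0002
```

View pics/z30.png

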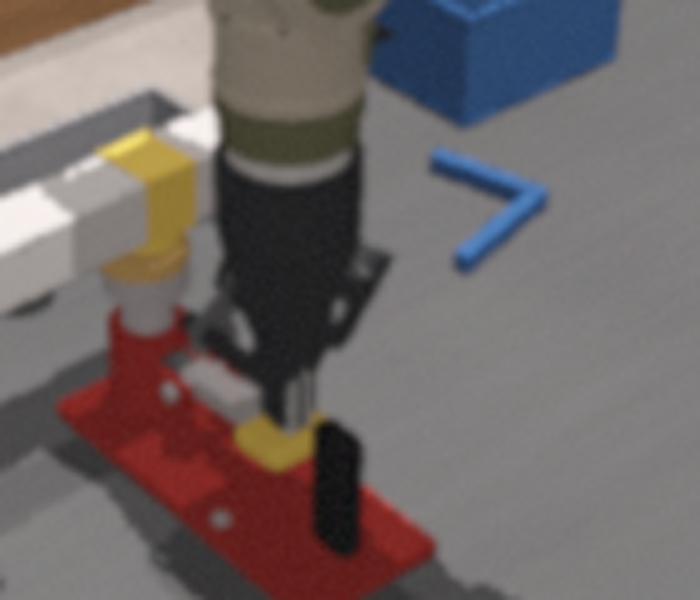

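```bash
python3 -m pendant '[[[0,0,0.15],0,1],[[0,0,0.1],0,1],[[0,0,0],0,1]]'; python3 -m pendant '[[[0,0,0.1],0,1],[[0,0,0],0,1]]'
```

```text
clock: 35.78
tcp_pos: [0.5659, 0.0892, 0.0326]
orientation: [-0.002, 0.01, 1.0, -0.0]
wrist_force: [-6.8, 0.3, 9.8]
finger_gap: 0.0
clock: 36.02
tcp_pos: [0.5656, 0.0892, 0.0305]
orientation: [-0.002, 0.01, 1.0, -0.0]
wrist_force: [-6.9, -0.5, 9.9]
finger_gap: -0.0002
```

```bash
python3 -m pendant '[[[0.05,0,0.1],0,1],[[0,0,0],0,1]]'; python3 -m pendant '[[[0.05,0,0.1],0,1],[[0,0,0.05],0,1],[[0,0,0],0,1]]'
```

```text
clock: 36.28
tcp_pos: [0.5655, 0.0892, 0.0293]
orientation: [-0.001, 0.01, 1.0, -0.0]
wrist_force: [-5.9, 1.3, 10.8]
finger_gap: -0.0002
clock: 36.65
tcp_pos: [0.5657, 0.0892, 0.0287]
orientation: [0.001, 0.01, 1.0, -0.0]
wrist_force: [-10.3, -0.7, 25.4]
finger_gap: 0.0002
```

```bash
python3 - <<'E'
from h import *
np.set_printoptions(precision=4,suppress=True)
c=cam('side');s=cam('scene');t=env.get_state();print(t['tcp_pos'],t['wrist_force'])
cv2.imwrite('pics/z31.png',np.hstack([cv2.resize(c['color'][140:260,200:300],None,fx=4,fy=4,interpolation=cv2.INTER_CUBIC),cv2.resize(s['color'][180:280,255:355],None,fx=4,fy=4.8,interpolation=cv2.INTER_CUBIC)]))
E
```

```text
[0.5657 0.0891 0.0287] [-9.5546  0.0367 25.6994]
```

View pics/z31.png

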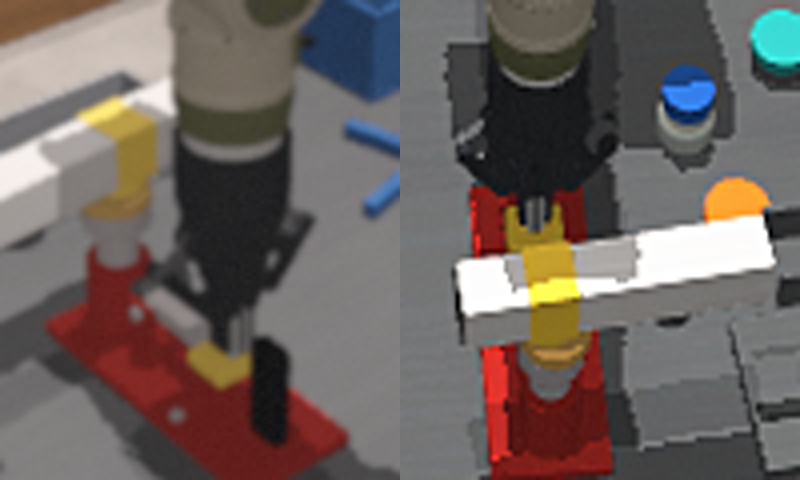

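```bash
python3 -m pendant '[[[0,0,0],0,1],[[-0.02,0,-0.15],0,1],[[-0.05,0,-0.3],0,1],[[-0.05,0,-0.3],0,1],[[-0.08,0,-0.35],0,1],[[-0.08,0,-0.35],0,1],[[-0.05,0,-0.35],0,1],[[-0.05,0,-0.35],0,1],[[-0.05,0,-0.4],0,1],[[0,0,-0.4],0,1],[[0,0,0],0,1],[[0,0,0],0,1]]' 60
python3 - <<'E'
from h import *
np.set_printoptions(precision=4,suppress=True)
c=cam('side','s32.png');s=cam('scene','sc32.png');t=env.get_state();print(t['tcp_pos'],t['wrist_force'],t['finger_gap'])
a=np.linspace(0,2*np.pi,60)
ims=[]
for cc,off,(x0,y0) in ((c,(-.0025,.0003),(205,175)),(s,(.0026,.0006),(270,225))):
    im=cv2.resize(cc['color'][y0:y0+50,x0:x0+50],None,fx=8,fy=8,interpolation=cv2.INTER_CUBIC)
    for P,r,z,col in (((.6954,.0888),.027,.104,(0,255,0)),((.695,.0875),.018,.118,(255,0,255))):
        pts=np.array([proj(cc,(P[0]+off[0]+r*np.cos(q),P[1]+off[1]+r*np.sin(q),z)) for q in a])
        cv2.polylines(im,[np.int32((pts-[x0,y0])*8)],True,col,1)
    ims.append(im)
cv2.imwrite('pics/z32.png',np.hstack(ims))
cv2.imwrite('pics/z33.png',cv2.resize(c['color'][140:260,200:340],None,fx=5,fy=5,interpolation=cv2.INTER_CUBIC))
E
```

```text
clock: 38.25
tcp_pos: [0.5739, 0.0889, 0.084]
orientation: [-0.001, 0.01, 1.0, -0.0]
wrist_force: [0.2, -0.7, -0.3]
finger_gap: 0.0001
[0.5739 0.0889 0.0839] [-0.8638 -0.4196 -0.7265] -0.0002992866199450222
```

View pics/z32.png

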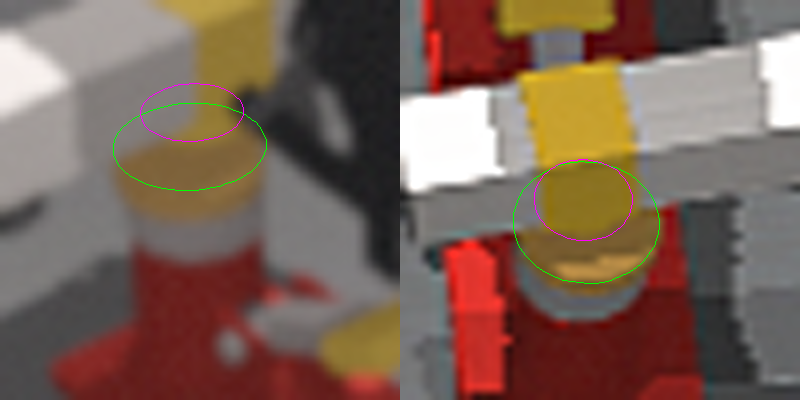

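View pics/z33.png

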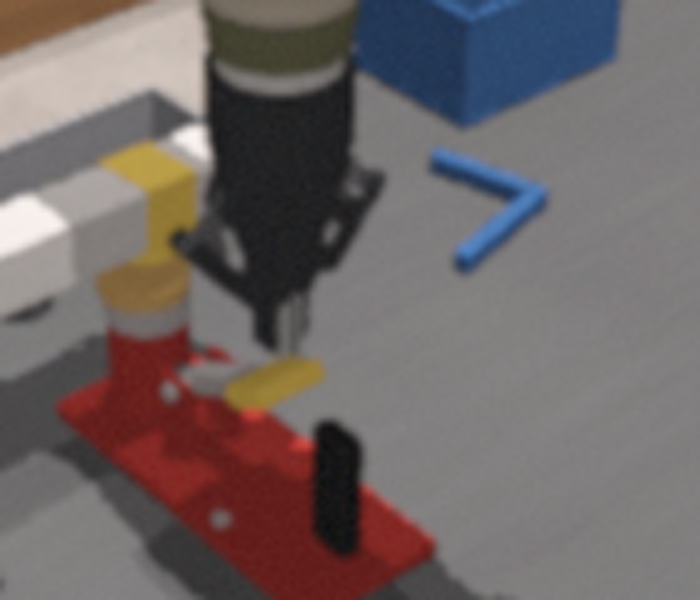

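```bash
python3 -m pendant '[[[0,0,0.4],0,1],[[0,0,0.35],0,1],[[0.06,0,0.3],0,1],[[0.07,0,0.3],0,1],[[0.07,0,0.3],0,1],[[0.07,0,0.3],0,1],[[0.05,0,0.3],0,1],[[0.05,0,0.2],0,1],[[0.05,0,0.15],0,1],[[0.03,0,0.1],0,1],[[0,0,0],0,1],[[0,0,0],0,1]]' 60
```

```text
clock: 39.85
tcp_pos: [0.5656, 0.0892, 0.0311]
orientation: [0.0, 0.01, 1.0, 0.0]
wrist_force: [-1.9, 0.1, 8.9]
finger_gap: -0.0
```

```bash
python3 -m pendant '[[[0.02,0,0.1],0,1],[[0,0,0.08],0,1],[[0,0,0],0,1],[[0,0,0],0,1]]' 60; python3 -m pendant '[[[0,0,0.05],0,1],[[0,0,0],0,1],[[0,0,0],0,1],[[0,0,0],0,1]]' 60
```

```text
clock: 40.35
tcp_pos: [0.5654, 0.0891, 0.0289]
orientation: [0.001, 0.01, 1.0, -0.0]
wrist_force: [-5.3, -0.5, 18.5]
finger_gap: -0.0004
clock: 40.85
tcp_pos: [0.5654, 0.0891, 0.0287]
orientation: [0.001, 0.01, 1.0, -0.0]
wrist_force: [-7.0, -0.7, 23.2]
finger_gap: 0.0001
```

```bash
python3 - <<'E'
from h import *
np.set_printoptions(precision=4,suppress=True)
c=cam('side');s=cam('scene','sc34.png');t=env.get_state();print(t['tcp_pos'],t['wrist_force'],t['qvel'])
cv2.imwrite('pics/z34.png',np.hstack([cv2.resize(c['color'][140:240,200:280],None,fx=5,fy=5,interpolation=cv2.INTER_CUBIC),cv2.resize(s['color'][195:275,260:340],None,fx=5,fy=6.25,interpolation=cv2.INTER_CUBIC)]))
E
```

```text
[0.5654 0.0892 0.0287] [-7.6873 -0.1882 23.8519] [ 0.0001  0.0009 -0.0012 -0.0004  0.0027 -0.0003]
```

View pics/z34.png

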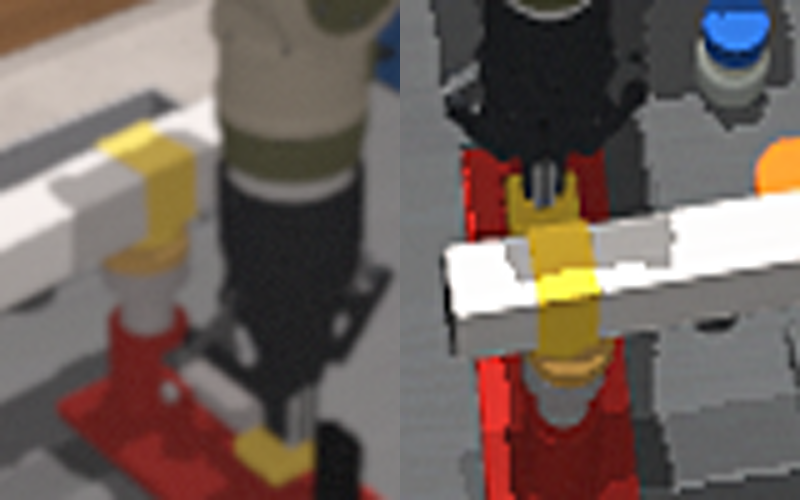

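View pics/sc34.png

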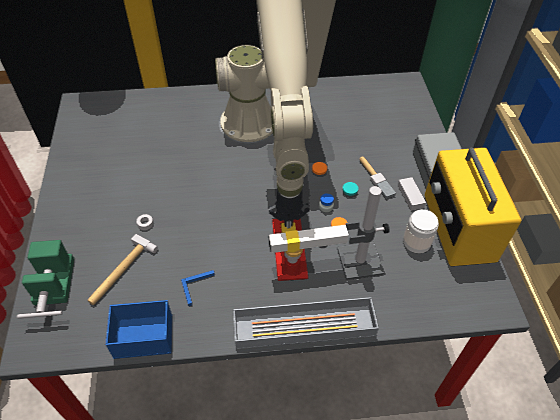

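Ram is up, the cap bears on the lift pad, the handle is at its stop with about 24 N, the tube is raised, and the bystanders stand where they were. I am handing in.

```bash
python3 -c "
from workcell import env
print(env.hand_in())"
```

```text
the job is handed in; nothing more can be done
None
```

I set the brass cap into the saddle cup and let it go. Then I slid the jack by its fin under the yellow-marked lift point, gave the handle one full stroke down and up, pressed it down again, and handed the job in while still holding it. The clock stood at about 41 s of the 72 s allowed; the hand-in gives no verdict.

**Last checks:**
- **Handle:** wrist force was steady at about 24 N, with the fingers pressing the paddle. Force rose sharply at the end of travel on both strokes, so I take the handle to be against its stop. I did not measure its angle.
- **Tube:** the pictures show it raised on the capped saddle. I judged the lift by eye and did not measure the tube's angle or the cap's contact force.
- **Centring:** image outlines put the saddle within about 2 mm of the lift point, with an uncertainty of about 3 mm. It had not shifted after the first stroke.
- **Cap and bystanders:** the cap looks seated and level. The other things on the table look unmoved in the last scene picture, also judged by eye.

**What disagreed:**
- **Fingertips:** they sat about 28 mm (shut) to 40 mm (open) behind the reported TCP, more than the description gives. I worked from pictures and contact force instead.
- **Cameras:** the scene and side cameras differed by about 5 mm in x, so I averaged them.
- **Slide overshoot:** while sliding the jack I pressed it down with about 22 N and overshot by about 5 mm in x. I corrected both before letting go of the fin.
- **Lateral drag:** at the end there was still about 7 N sideways on the paddle. The jack showed no movement from it.

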